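Copy a sample corner with the bevel gauge and stack the long blanks at the set fence

TASK

Copy the angle of the terracotta sample corner to the swing fence with the bevel gauge: lay the gauge on the mitre board with its stock along the rail and its blade flush on the sample wall, press the red cam lever down there to lock it, then lay it along the same rail at the fence and bring fence and blade flush together without losing the angle. Then put the locked gauge down flat on the bench, off the board, and stack all the long (120 mm) blanks flat on the board in one pile at the yellow mark, square to the fence with one short end up against it, without shifting the fence. Leave the short (95 mm) blanks where they are.

Things in the scene. Friction and masses are not known exactly. Their poses are not given: they have to be found in the camera images.
- board: mitre board: fixed plywood bed 540 (y) x 175 x 12 mm, x = -95 to +80; origin on its underside at mid length, x away from the robot, y left. A wooden rail 18 mm wide, 14 mm above the bed (26 above the bench) runs along the near edge; its inner face (facing +x) is the plane x = -75 mm. On that face lie the sample corner (y = +240) and the fence hinge (y = -10 mm)
- corner (a point): point on the board's top where the sample wall's inner face meets the rail's inner face; axes as the board's
- sample_wall: fixed terracotta slab with white glazed top band, 150 x 16 x 34 mm high, standing on the board; origin at the corner point, x along its inner face away from the rail; the slab fills y = 0 to 16, so the inner face y = 0 looks to -y (right), where the gauge goes. Sample angle a = pi/2 + its yaw relative to the board, 74 to 97 deg, differs per start
- fence_hinge (a point): point on the board's top on the hinge axis of the swing fence, on the rail's inner face; axes as the board's
- fence (a joint): swing fence angle (rad) from the rail (towards the board's -y) to the fence's inner face; grows as it swings away from the rail, anticlockwise from above; starts 0.75 to 0.95, less than any sample angle. Friction hinge 0.1 N m: it stays where left, and about 1 N on its outer half moves it
- fence_mark (a point): on the swing fence (grey bar 140 long, 14 thick, 41 mm high, with a yellow band 50 mm wide): foot of its inner face at mid band, 80 mm from the hinge; x along the fence away from the hinge, y normal to it; the bar fills y = 0 to 14 mm, blanks and gauge go on the -y side
- bevel: bevel gauge, loose, 0.5 kg: dark wooden stock with brass ends, 24 wide (y), 44 high (z), x = -72 to +68 mm; origin on its underside. Blade pivot at x = +56, y = 0, stock's end round there (radius 12). In use its x points along the board's +y (pivot towards the corner) and its +y side lies against the rail
- bevel_grip (a point): where to take the stock across its 24 mm width: x = -30 mm, 34 mm above its underside, above the rail; axes as the gauge's
- stock_edge (a point): foot of the stock's +y side (the side for the rail) at x = 0; axes as the gauge's
- blade (a joint): angle of blade to stock (rad): 0 folded, grows as it opens on the stock's -y side; starts 1.82 to 2.0, wider than any sample, so sliding the gauge along the rail into the corner closes the blade until it lies flush. Friction 0.4 N m holds it, lever up or down; locking is done by the lever
- blade_edge (a point): on the steel blade (28 wide, 10 thick, 4 to 14 mm above the stock's underside, reaching 122 mm from the pivot): point on its outer edge 60 mm from the pivot; x pivot to tip, y outward; the outer edge is 14 mm from the pivot. Flush in a corner of angle a the pivot stands 12 mm from the rail's face and (14 + 12 cos a)/sin a mm before the corner along the rail
- lever (a joint): red cam lever on the stock over the pivot, 46 x 14 x 6 mm: 0 = up (open), 0.9 = pressed down level (locked). Hinge along the stock's y, 50 mm above its underside at x = 56; the arm points to -x; under 1 N at the tip moves it and it stays where left. Down, its top is 53 mm above the stock's underside, over x = 10 to 56 mm
- lever_tip (a point): point 42 mm out along the red lever's arm
- long_a: terracotta blank tile, 120 x 50 x 10 mm (the LONG size), loose, lying flat on the bench; there are 3 or 4 of these and two look-alike short ones; origin at the centre of its underside, x along its length, z up
- long_b: terracotta blank tile, 120 x 50 x 10 mm (the LONG size), loose, lying flat on the bench; there are 3 or 4 of these and two look-alike short ones; origin at the centre of its underside, x along its length, z up
- long_c: terracotta blank tile, 120 x 50 x 10 mm (the LONG size), loose, lying flat on the bench; there are 3 or 4 of these and two look-alike short ones; origin at the centre of its underside, x along its length, z up
- long_d: terracotta blank tile, 120 x 50 x 10 mm (the LONG size), loose, lying flat on the bench; there are 3 or 4 of these and two look-alike short ones; origin at the centre of its underside, x along its length, z up
- short_a: terracotta blank tile, 95 x 50 x 10 mm (the SHORT size, look-alike, not wanted), loose, lying flat; leave it alone; origin at the centre of its underside, x along its length
- short_b: terracotta blank tile, 95 x 50 x 10 mm (the SHORT size, look-alike, not wanted), loose, lying flat; leave it alone; origin at the centre of its underside, x along its length
There are look-alikes about, which are no part of the job. What is shaped like the long_c but purple is not meant.

How it is judged:
By the outcome, as a careful person would: the job done as asked, in the order asked, and still so for the second after the job is handed in, with the robot touching nothing.
Of long_a, long_b, long_c, long_d only 3 to 4 are there at a start; the rules pass over those that are not, and their reading is None.
At some moment in a run one of long_d, bevel may be knocked a few centimetres aside while the robot is not near it.
It also fails if it takes over 200 s, if anything falls off the work surface, if the arm or the gripper's body presses on something with over 40 N, if the wrist force passes 120 N, or if a joint passes its speed limit or range.

ROBOT

A 7-joint arm with a two-finger parallel gripper is mounted at the origin on a cart in front of the work surface, level with it; the furniture and walls round the work are solid. World frame = base frame: x ahead of the robot, y to its left, z up, the work surface at z = 0. Lengths are in mm, angles in degrees, forces in N, time in s.
With the tool pointing down it reaches from about 350 to 775 mm from the base axis. Payload 3.1 kg.
Tool frame: the origin (TCP) lies at the centre of the arm's flange, where the gripper is bolted on; the fingertips stand 173 mm ahead of it and the grasp point (between the pads) lies 155 mm ahead of it; z points along the fingers, y is the line along which they close (so a half turn about z gives the same grasp; the last joint's range is limited). The gripper opens to 85 mm and grips with 20 to 120 N. Pads are 22 mm wide; open, the fingers measure 114 mm over their backs; the gripper's body (76 mm by 85 mm) begins 54 mm behind the grasp point. The pads swing forward as they close: fully open they stand 13 mm farther back than shut.
Start: joints at [71.408, 17.813, 0.802, 86.603, -0.252, 75.585, -1.558], TCP at [153.51, -528.155, 404.704] pointing down, gripper open.
Joint ranges: [-154.91, 154.91], [-16.99, 109.72], [-72.82, 74.43], [7.12, 147.25], [-82.49, 262.49], [11.32, 116.49], [-174.64, 174.64]. Speed limits (degrees/s): [159.86, 159.86, 180, 180, 180, 180, 180].

INTERFACE

Orientations are given as [roll, pitch, yaw] about the fixed x, y, z axes, in that order (R = Rz(yaw) Ry(pitch) Rx(roll)).
In Python, from bench import env, viewer, hand_in gives the robot as it stands.
- The arm moves only by the tool send_rows, never from a script. Its argument "rows" is a list that holds one entry, the list of rows, each a list of 5 numbers: the shift along the tool's x, y, z in mm, then the turn about the tool's z in degrees, then the closure, from 0 (fully open) to 1 (shut). In form: [[[x, y, z, turn, fingers], ...]]. A call has 1 to 8 rows; each row is the pose to reach, as a shift and turn from the pose commanded when the call began, along the tool's axes at that moment; what a row does not reach only later rows make up. A row lasts 1/12 s, in which the tool goes at most 41.7 mm and 7.16 degrees, less where a joint would pass 70% of its speed; a pose out of reach is approached as far as the arm can. A call with a gripper value outside its range is refused whole. The fingers move at their own pace and stop on an object; "grip_force" is the grip in N (left out, the last holds). Time passes only in rows, so rows that repeat a pose let the fingers close. It gives the time, the measured TCP pose, the force, the opening and the grip force at its end, in the units of the state.
- env.get_state(): the state, without advancing time (a new reading comes with each control period).
- viewer.get_image(name): name is "scene" or "side" or "wrist"; returns the picture (400x640x3 uint8, blue, green, red); there is no depth.
- viewer.camera_model(name): a dict with "K" (3x3 intrinsics, pixels), "rvec" (rotation vector, rad) and "tvec" (3), from world to camera coordinates, as OpenCV has them; the wrist camera has in their place "hand_eye" (4x4, takes a point from camera to tool coordinates, whose origin is the TCP and whose axes are the flange's). Camera axes: x right, y down, z forward; pixel columns grow to the right and rows downward; lengths in mm; the calibration is good to about 2 mm. The wrist camera is an equidistant fisheye: a pixel r from the principal point sees the ray r / f radians off the axis. A picture is of the moment at which its call begins: read the wrist's pose just before it. camera_model takes no time and is no camera call.
- hand_in(): hands the job in; it is judged then, once.
Trained networks look in the newest picture that a camera, given by its name, has taken for a name from the list of things; names that differ only in an ending like _2 or _b are one class to them, and where a whole thing is asked for, a point or a joint stands for the part that bears it (a point fixed in the world has none). Each returns a list of dicts, best first, with "score" (0 to 1); they miss things now and then, are a little off and sometimes report something else, mostly with a low value. They report only what shows in the picture. A call takes as long as a camera call. They do not tell look-alikes from the thing itself.
- viewer.boxes_of(camera, label): "box" ([left, top, right, bottom] in pixels, round what is visible of it).
- viewer.trace(camera, label): "region" (400x640 bool, what is visible of it) and "box" ([left, top, right, bottom] in pixels, round what is visible of it).
- viewer.pinpoint(camera, label): "centre" ([column, row] in pixels: a listed point, or the origin of a listed thing).
The state is a dict: "clock": time; "qpos": joint angles; "qd": joint speeds; "joint_torque": joint torques, N m; "position": TCP position; "ee_rot": TCP orientation; "ft_force": force on the tool from outside, world axes, zero at the start; "wrist_torque": the same for the moment, N m; "opening": finger opening in mm; "finger_force": force on a finger pad.
Only numpy, scipy, OpenCV 4.12 (cv2) and the standard library are available. Lean on these libraries where they do the work, as an engineer would, in place of code of your own. Each camera call takes 0.05 s, during which the arm holds its last target. There are 200 camera calls.

## Working session

There is one attempt and no reset: what is moved stays moved. The work goes in short steps, Python scripts to look and compute and a tool call to move; the robot and the scene stay as the last step left them, time stands still between calls to the robot, and variables do not carry over. Pictures are saved under pics/ and viewed, at most 14 in all, crops included, and the job is handed in when it is done.

Besides the shell and the picture viewer there is one more tool, called after "Emit:" as a command line: name --argument value ..., lists and objects as JSON in quotes. send_rows: Moves the arm, as the interface text tells. Its arguments: {"type":"object","properties":{"rows":{"type":"array","items":{"type":"array","items":{"type":"array","items":{"type":"number"}}}},"grip_force":{"type":"number"}},"required":["rows"]}

```bash
ls; mkdir -p pics
cat > h.py <<'E'
import numpy as np, cv2
from scipy.spatial.transform import Rotation as R
from bench import env, viewer, hand_in
def cam(n):
    m=viewer.camera_model(n); return m
def ray(n,px,st=None):
    m=cam(n);K=np.array(m["K"],float);u=((px[0]-K[0,2])/K[0,0],(px[1]-K[1,2])/K[1,1])
    if n=="wrist":
        th=np.hypot(*u); s=np.sin(th)/th if th>1e-9 else 1
        d=np.array([u[0]*s,u[1]*s,np.cos(th)])
        st=st or env.get_state();H=np.array(m["hand_eye"]);T=np.eye(4)
        T[:3,:3]=R.from_euler('xyz',st["ee_rot"],degrees=True).as_matrix();T[:3,3]=st["position"]
        A=T@H;return A[:3,3],A[:3,:3]@d
    Rm=cv2.Rodrigues(np.array(m["rvec"],float))[0];t=np.array(m["tvec"],float).ravel()
    return -Rm.T@t,Rm.T@np.array([u[0],u[1],1])
def onz(n,px,z,st=None):
    o,d=ray(n,px,st);return o+d*(z-o[2])/d[2]
def proj(n,P,st=None):
    m=cam(n);K=np.array(m["K"],float);P=np.atleast_2d(np.array(P,float))
    if n=="wrist":
        st=st or env.get_state();H=np.array(m["hand_eye"]);T=np.eye(4)
        T[:3,:3]=R.from_euler('xyz',st["ee_rot"],degrees=True).as_matrix();T[:3,3]=st["position"]
        A=np.linalg.inv(T@H);c=P@A[:3,:3].T+A[:3,3]
        r=np.hypot(c[:,0],c[:,1]);th=np.arctan2(r,c[:,2]);q=c[:,:2]*(th/np.maximum(r,1e-9))[:,None]
    else:
        Rm=cv2.Rodrigues(np.array(m["rvec"],float))[0];c=P@Rm.T+np.array(m["tvec"],float).ravel();q=c[:,:2]/c[:,2:]
    return q@np.diag([K[0,0],K[1,1]])+K[:2,2]
def rect(reg):
    c=max(cv2.findContours(reg.astype(np.uint8),cv2.RETR_EXTERNAL,cv2.CHAIN_APPROX_NONE)[0],key=cv2.contourArea);return c[:,0,:].astype(float)
E
python3 - <<'E'
from h import *
s=env.get_state();print({k:np.round(v,2).tolist() if not np.isscalar(v) else v for k,v in s.items()})
for n in("scene","side","wrist"):
    im=viewer.get_image(n);cv2.imwrite(f"pics/{n}0.png",im);print(n,np.round(ray(n,(320,200))[0]),np.round(ray(n,(320,200))[1],2), np.round(cam(n)["K"],0).tolist())
E
```

```text
pics
{'clock': 0.0, 'qpos': [71.41, 17.86, 0.8, 86.69, -0.25, 75.58, -1.56], 'qd': [0.08, -0.06, 0.06, -0.01, -0.02, -0.0, 0.06], 'joint_torque': [-0.0, -37.99, 0.15, -23.06, 0.01, 0.01, -0.0], 'position': [153.42, -527.84, 403.59], 'ee_rot': [-179.86, 0.01, 16.21], 'ft_force': [0.03, -0.45, 0.72], 'wrist_torque': [0.0, -0.01, 0.02], 'finger_force': 0.0, 'opening': 85.45559091708348}
scene [207. 732. 714.] [ 0.36 -0.7  -0.61] [[370.0, 0.0, 314.0], [0.0, 370.0, 197.0], [0.0, 0.0, 1.0]]
side [-107.  987.  936.] [ 0.48 -0.65 -0.59] [[516.0, 0.0, 319.0], [0.0, 516.0, 197.0], [0.0, 0.0, 1.0]]
wrist [ 218. -509.  373.] [-0.27 -0.08 -0.96] [[310.0, 0.0, 319.0], [0.0, 310.0, 196.0], [0.0, 0.0, 1.0]]
```

View pics/scene0.png

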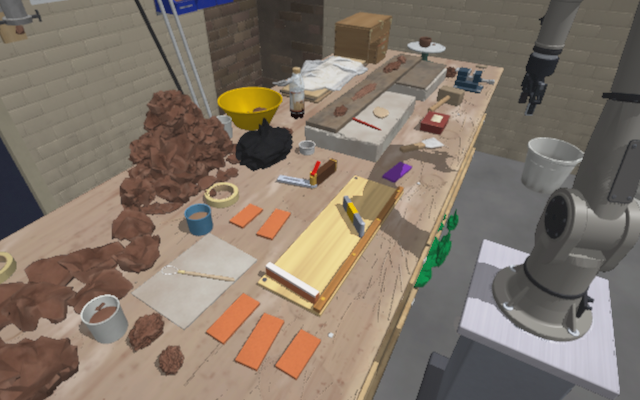

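View pics/side0.png

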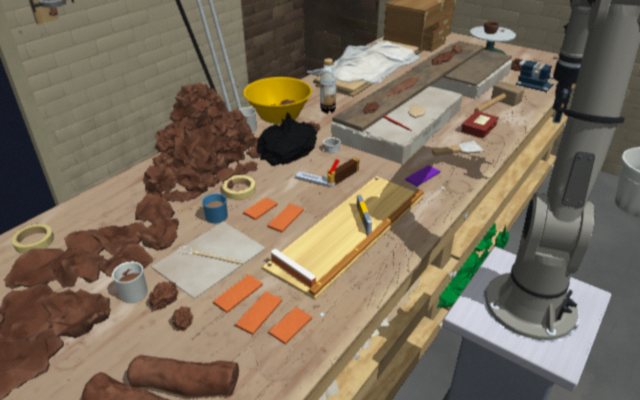

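The scene shows five terracotta tiles: (246,215), (274,224), (234,317), (261,340) and (298,353). The purple look-alike is at (397,172). The gauge is at (312,177), with the sample wall at (293,282) and the fence at (353,216).

```bash
cat >> h.py <<'E'
def tilefit(n,reg,z=10,st=None):
    "silhouette of a flat tile -> min-area rect at height z (includes a side sliver)"
    P=np.array([onz(n,p,z,st)[:2] for p in rect(reg)],np.float32)
    (c,(w,h),a)=cv2.minAreaRect(P)
    if w<h: w,h,a=h,w,a+90
    return np.round([c[0],c[1],w,h,(a+90)%180-90],1)
E
python3 - <<'E'
from h import *
for n in("scene","side"):
    viewer.get_image(n)
    for l in("long_a","short_a","bevel","sample_wall","fence","board"):
        for r in viewer.trace(n,l)[:7]:
            print(n,l,round(r["score"],2),np.round(r["box"]),tilefit(n,r["region"],{"long_a":7,"short_a":7,"board":12,"bevel":44,"sample_wall":46,"fence":53}[l]))
    for l,z in(("corner",12),("fence_hinge",12),("fence_mark",12),("bevel_grip",34),("stock_edge",0),("blade_edge",14),("lever_tip",80),("bevel",0),("board",0)):
        r=viewer.pinpoint(n,l)[:1]
        for q in r: print(n,l,round(q["score"],2),np.round(q["centre"]),np.round(onz(n,q["centre"],z)))
E
```

```text
scene long_a 0.97 [208. 296. 257. 344.] [587.4 389.  123.1  54.5  85.6]
scene long_a 0.69 [385. 164. 411. 183.] [ 464.6 -352.2  129.1   54.4   78.3]
scene long_a 0.61 [257. 209. 293. 241.] [684.7  85.7 128.3  56.9 -81.8]
scene short_a 0.93 [273. 329. 320. 382.] [421.1 390.1  97.7  52.8  88.7]
scene short_a 0.61 [231. 202. 264. 229.] [775.9  97.3 100.9  56.9  87.9]
scene bevel 0.96 [278. 158. 338. 188.] [ 680.9 -140.5  232.1  125.8   63.1]
scene sample_wall 0.6 [267. 262. 323. 304.] [514.5 268.3 159.3  39.4  -8.3]
scene fence 0.8 [341. 195. 365. 239.] [483.4 -10.5 176.7  31.8 -45.1]
scene fence 0.53 [258. 209. 294. 240.] [653.2 127.  122.5  51.2 -81.1]
scene board 0.64 [255. 174. 403. 315.] [501.4  14.7 564.1 180.6  88.3]
scene board 0.36 [208. 296. 258. 342.] [585.3 391.  122.1  53.   85.6]
scene corner 0.95 [318. 296.] [453. 251.  12.]
scene fence_hinge 0.64 [365. 234.] [438.   3.  12.]
scene fence_mark 0.83 [356. 219.] [485. -45.  12.]
scene bevel_grip 0.97 [326. 167.] [ 676. -219.   34.]
scene stock_edge 0.74 [326. 178.] [ 665. -204.    0.]
scene blade_edge 0.71 [295. 180.] [ 742.
[... 781 characters left out ...]
] [488.4 -25.4 191.9  29.1 -46.5]
side sample_wall 0.85 [270. 247. 317. 286.] [515.7 269.4 165.6  37.5  -7.9]
side fence 0.83 [356. 194. 371. 234.] [483.8 -16.1 175.9  26.1 -43.3]
side board 0.88 [262. 174. 425. 301.] [505.   11.4 566.6 185.6  88.7]
side corner 0.67 [315. 286.] [448. 263.  12.]
side fence_hinge 0.61 [375. 233.] [436.  -3.  12.]
side fence_mark 0.57 [368. 220.] [485. -44.  12.]
side bevel_grip 0.72 [347. 166.] [ 676. -218.   34.]
side stock_edge 0.73 [347. 177.] [ 669. -208.    0.]
side blade_edge 0.82 [310. 181.] [ 741. -104.   14.]
side lever_tip 0.39 [338. 162.] [ 675. -165.   80.]
side bevel 0.93 [342. 181.] [ 672. -181.    0.]
side board 0.58 [346. 228.] [522.  14.   0.]
```

```bash
cat >> h.py <<'E'
def go(x,y,z,yaw):
    s=env.get_state();p=np.array(s["position"]);M=R.from_euler('xyz',s["ee_rot"],degrees=True).as_matrix()
    d=M.T@(np.array([x,y,z])-p);t=-(yaw-s["ee_rot"][2]);t=(t+180)%360-180
    print("SHIFT",np.round(d,1).tolist(),"TURN",round(t,2),"rows",round(max(np.linalg.norm(d)/41.7,abs(t)/7.16),1),"at",np.round(p,1).tolist(),np.round(s["ee_rot"],2).tolist())
E
python3 -c "
from h import *
go(620,-190,400,90)"
```

```text
SHIFT [542.3, -194.5, 4.7] TURN -73.79 rows 13.8 at [153.5, -528.2, 404.7] [180.0, 0.0, 16.21]
```

Emit:
send_rows --rows '[[[250,-90,0,-50,0],[250,-90,0,-50,0],[250,-90,0,-50,0],[250,-90,0,-50,0],[250,-90,0,-50,0],[250,-90,0,-50,0],[250,-90,0,-50,0]]]'

```text
clock: 2.33
position: [374.1, -366.3, 405.2]
ee_rot: [179.8, -0.3, 67.2]
ft_force: [0.7, 0.2, 0.3]
opening: 85.4
finger_force: 0.0
```

```bash
python3 -c "
from h import *
go(620,-190,400,90)"
```

```text
SHIFT [257.9, 158.2, 6.9] TURN -22.85 rows 7.3 at [374.1, -366.3, 405.2] [179.82, -0.27, 67.15]
```

Emit:
send_rows --rows '[[[258,158,5,-23,0],[258,158,5,-23,0],[258,158,5,-23,0],[258,158,5,-23,0],[258,158,5,-23,0],[258,158,5,-23,0],[258,158,5,-23,0],[258,158,5,-23,0]]]'

```text
clock: 3.0
position: [621.5, -192.3, 398.6]
ee_rot: [179.8, -0.4, 89.8]
ft_force: [0.2, 1.3, 0.5]
opening: 85.6
finger_force: 0.0
```

```bash
cat >> h.py <<'E'
def snap(n,name):
    st=env.get_state();im=viewer.get_image(n);cv2.imwrite(f"pics/{name}.png",im);return st,im
def pins(n,st,L):
    out={}
    for l,z in L:
        for q in viewer.pinpoint(n,l)[:1]:
            out[l]=onz(n,q["centre"],z,st);print(l,round(q["score"],2),np.round(q["centre"]),np.round(out[l],1))
    return out
BV=[("bevel_grip",34),("stock_edge",0),("blade_edge",14),("lever_tip",80),("bevel",0)]
BO=[("corner",12),("fence_hinge",12),("fence_mark",12)]
E
python3 - <<'E'
from h import *
st,im=snap("wrist","w1");print(np.round(st["position"],1),np.round(st["ee_rot"],2))
pins("wrist",st,BV+BO)
E
```

```text
[ 621.5 -192.3  398.6] [179.82  -0.41  89.77]
bevel_grip 0.73 [366. 200.] [ 674.3 -218.5   34. ]
stock_edge 0.68 [354. 171.] [ 665.  -192.2    0. ]
blade_edge 0.77 [417. 107.] [ 736.3 -112.1   14. ]
lever_tip 0.69 [379. 157.] [ 679.  -163.9   80. ]
bevel 0.98 [363. 173.] [ 675.8 -194.2    0. ]
fence_hinge 0.94 [168.  15.] [434.6  14.2  12. ]
fence_mark 0.69 [213.  54.] [497.5 -46.2  12. ]
```

View pics/w1.png

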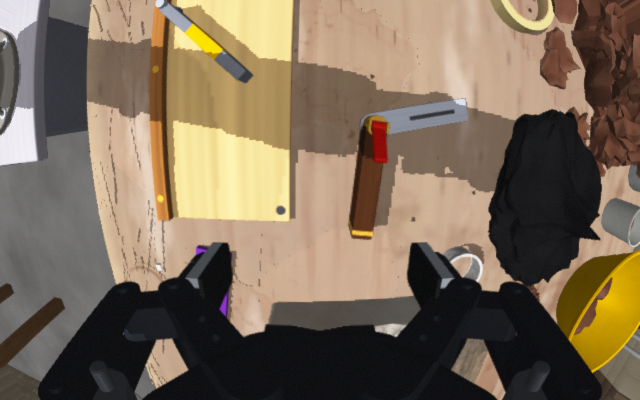

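Run:
```python
from h import *
st=env.get_state();im=cv2.imread("pics/w1.png")
for p in((351,231),(371,232),(362,118),(358,128)): print(p,np.round(onz("wrist",p,44,st),1))
c=im[95:255,330:480];cv2.imwrite("pics/c1.png",cv2.resize(c,None,fx=3.6,fy=3.6,interpolation=cv2.INTER_CUBIC))
```

```text
(351, 231) [ 650.5 -265.4   44. ]
(371, 232) [ 673.5 -267.3   44. ]
(362, 118) [ 661.4 -139.9   44. ]
(358, 128) [ 657.1 -150.5   44. ]
```

View pics/c1.png

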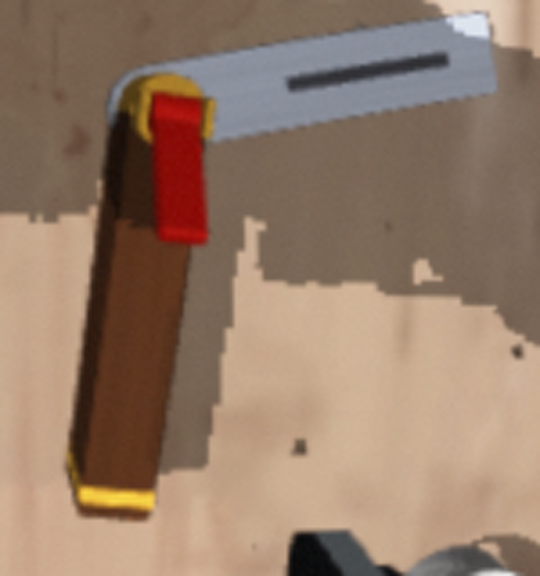

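Run:
```python
from h import *
st=env.get_state()
q=lambda x,y:onz("wrist",(330+x/3.6,95+y/3.6),44,st)
for a,b in(((190,240),(157,488)),((117,225),(80,488))):
    A,B=q(*a),q(*b);print(np.round(A,1),np.round(B,1),np.degrees(np.arctan2(*(A-B)[1::-1])))
```

```text
[ 684.2 -186.6   44. ] [ 676.5 -265.6   44. ] 84.43279311504907
[ 662. -182.   44.] [ 651.9 -264.9   44. ] 83.02940828528463
```

```bash
python3 -c "
from h import *
go(670,-221,250,84);go(670,-221,190,84)"
```

```text
SHIFT [-18.4, 54.3, 150.1] TURN 5.03 rows 3.9 at [616.1, -201.5, 400.1] [-179.99, 0.07, 89.03]
SHIFT [-18.4, 54.3, 210.1] TURN 5.03 rows 5.2 at [616.1, -201.5, 400.1] [-179.99, 0.07, 89.03]
```

Emit:
send_rows --rows '[[[-14,58,140,4.5,0],[-14,58,140,4.5,0],[-14,58,140,4.5,0],[-14,58,140,4.5,0],[-14,58,140,4.5,0],[-14,58,140,4.5,0]]]'

```text
clock: 3.95
position: [673.9, -215.3, 257.6]
ee_rot: [-179.7, -0.0, 84.6]
ft_force: [0.8, 0.2, 0.2]
opening: 85.7
finger_force: 0.0
```

Run:
```python
from h import *
st,im=snap("wrist","w2");print(np.round(st["position"],1),np.round(st["ee_rot"],2))
pins("wrist",st,BV)
go(674,-216,190,84.7)
cv2.imwrite("pics/w2.png",im)
```

```text
[ 673.9 -215.3  257.6] [-1.7973e+02 -3.0000e-02  8.4640e+01]
bevel_grip 0.65 [322. 227.] [ 674.  -221.9   34. ]
blade_edge 0.95 [399.  54.] [ 737.2 -110.    14. ]
lever_tip 0.6 [325. 146.] [ 680.4 -164.2   80. ]
bevel 0.75 [323. 174.] [ 677.2 -192.8    0. ]
SHIFT [-1.4, -1.4, 72.7] TURN -0.01 rows 1.7 at [675.2, -214.6, 262.7] [179.75, 0.06, 84.69]
```

View pics/w2.png

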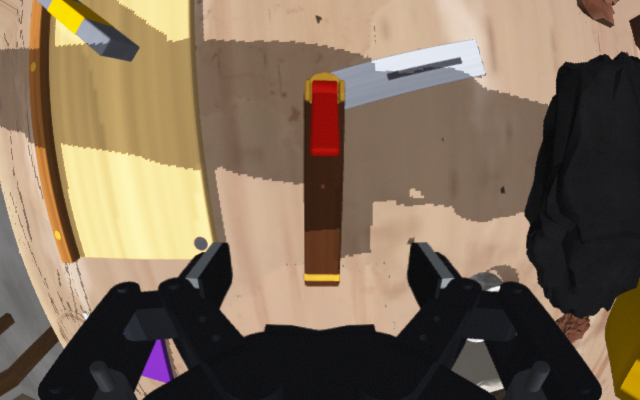

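Emit:
send_rows --rows '[[[-5,-1,36,0,0],[-5,-1,72,0,0],[-5,-1,72,0,0],[-5,-1,72,0,0]]]'

```text
clock: 4.58
position: [672.2, -219.2, 186.2]
ee_rot: [-179.7, -0.0, 84.7]
ft_force: [0.5, 0.3, 1.3]
opening: 85.6
finger_force: 0.0
```

Emit:
send_rows --rows '[[[0,0,0,0,0.75],[0,0,0,0,0.85],[0,0,0,0,0.85],[0,0,0,0,0.85],[0,0,0,0,0.85],[0,0,0,0,0.85]]]' --grip_force 80

```text
clock: 5.08
position: [674.2, -219.4, 189.4]
ee_rot: [179.8, 0.0, 84.7]
ft_force: [-0.0, 0.7, 3.6]
opening: 22.8
finger_force: 79.5
```

Emit:
send_rows --rows '[[[0,0,-40,0,0.85],[0,0,-80,0,0.85],[0,0,-120,0,0.85],[0,0,-150,0,0.85],[40,0,-170,0,0.85],[80,0,-170,0,0.85],[80,0,-170,0,0.85]]]'

```text
clock: 5.67
position: [681.9, -126.4, 359.3]
ee_rot: [179.9, -0.9, 85.6]
ft_force: [0.2, 6.8, -4.8]
opening: 22.7
finger_force: 80.3
```

```bash
python3 -c "
from h import *
go(520,140,380,90)"
```

```text
SHIFT [253.3, -182.0, -17.2] TURN -4.44 rows 7.5 at [681.9, -126.4, 359.3] [179.9, -0.86, 85.56]
```

Emit:
send_rows --rows '[[[260,-180,-20,-5,0.85],[260,-180,-20,-5,0.85],[260,-180,-20,-5,0.85],[260,-180,-20,-5,0.85],[260,-180,-20,-5,0.85],[260,-180,-20,-5,0.85],[260,-180,-20,-5,0.85],[260,-180,-20,-5,0.85]]]'

```text
clock: 6.33
position: [521.5, 141.1, 376.6]
ee_rot: [-179.7, -0.1, 90.2]
ft_force: [-0.7, 1.7, -4.4]
opening: 22.6
finger_force: 80.4
```

Emit:
send_rows --rows '[[[0,0,0,0,0.85],[0,0,0,0,0.85],[0,0,0,0,0.85]]]'

```text
clock: 6.58
position: [525.4, 134.8, 376.4]
ee_rot: [-179.9, 0.1, 89.7]
ft_force: [0.6, -1.4, -5.0]
opening: 22.8
finger_force: 80.4
```

Run:
```python
from h import *
st,im=snap("wrist","w3");print(np.round(st["position"],1),np.round(st["ee_rot"],2))
pins("wrist",st,BO+BV)
import json;json.dump({k:np.array(v).tolist() for k,v in st.items()},open("w3.json","w"))
for l in("long_a","short_a"):
    for r in viewer.trace("wrist",l)[:5]: print(l,round(r["score"],2),np.round(r["box"]),tilefit("wrist",r["region"],8,st))
```

```text
[525.4 134.8 376.4] [-1.7987e+02  1.5000e-01  8.9710e+01]
corner 0.9 [244.  64.] [443.9 258.1  12. ]
fence_hinge 0.71 [321. 190.] [525.5 116.3  12. ]
bevel_grip 0.79 [321. 270.] [525.3  29.   34. ]
blade_edge 0.68 [423.  22.] [638.8 308.9  14. ]
lever_tip 0.68 [322. 160.] [527.1 161.2  80. ]
bevel 0.88 [319. 190.] [524.  114.1   0. ]
long_a 0.8 [352.   0. 399.   3.] [586.5 329.3  50.9   6.6   4.2]
long_a 0.61 [429. 160. 473. 258.] [686.6  86.7 123.1  54.3 -83.1]
short_a 0.88 [492. 170. 534. 239.] [776.5  97.1  97.   58.   86.7]
```

View pics/w3.png

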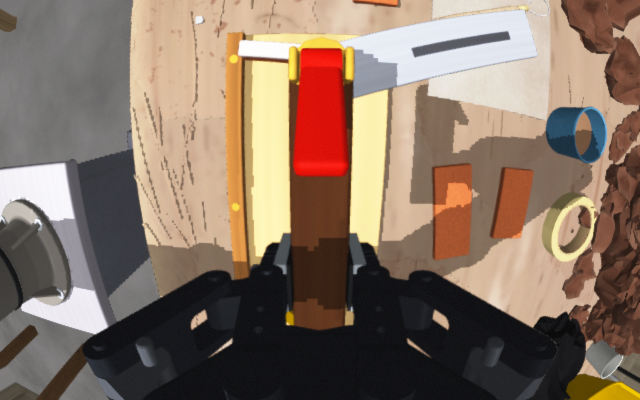

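Run:
```python
from h import *
import json
st=json.load(open("w3.json"));im=cv2.imread("pics/w3.png")
hsv=cv2.cvtColor(im,cv2.COLOR_BGR2HSV)
for r in(80,140,200): print(r,[tuple(im[r,c].tolist()) for c in range(226,254)])
c=im[25:115,215:305];cv2.imwrite("pics/c3.png",cv2.resize(c,None,fx=6,fy=6,interpolation=cv2.INTER_CUBIC))
```

```text
80 [(87, 164, 232), (79, 161, 232), (77, 158, 230), (74, 154, 227), (74, 152, 224), (71, 147, 220), (69, 143, 215), (68, 143, 212), (67, 140, 210), (64, 134, 206), (65, 137, 207), (68, 142, 212), (75, 151, 223), (75, 156, 229), (69, 143, 217), (46, 99, 155), (28, 57, 89), (33, 58, 87), (63, 103, 133), (96, 150, 180), (102, 156, 187), (100, 156, 186), (100, 156, 186), (101, 155, 187), (100, 154, 185), (105, 162, 193), (133, 203, 232), (170, 237, 251)]
140 [(105, 181, 234), (82, 165, 233), (77, 158, 229), (75, 155, 226), (72, 151, 224), (71, 151, 222), (71, 148, 220), (72, 147, 218), (69, 142, 213), (68, 141, 211), (66, 141, 210), (70, 142, 213), (72, 150, 221), (77, 156, 228), (74, 148, 221), (44, 91, 144), (29, 59, 93), (32, 59, 87), (74, 119, 148), (98, 153, 184), (100, 158, 189), (105, 161, 192), (103, 160, 191), (103, 160, 191), (105, 164, 193), (111, 173, 204), (153, 226, 245), (177, 242, 253)]
200 [(144, 173, 207), (133, 170, 210), (108, 164, 220), (84, 164, 232), (79, 160, 231), (80, 158, 230), (77, 155, 227), (74, 151, 224), (74, 150, 222), (70, 146, 220), (74, 147, 219), (70, 144, 216), (70, 147, 219), (75, 153, 227), (79, 157, 229), (79, 157, 230), (67, 136, 206), (46, 92, 145), (30, 57, 89), (41, 73, 102), (79, 128, 159), (100, 155, 187), (103, 160, 192), (105, 162, 193), (106, 164, 196), (110, 169, 201), (132, 201, 231), (179, 242, 253)]
```

View pics/c3.png

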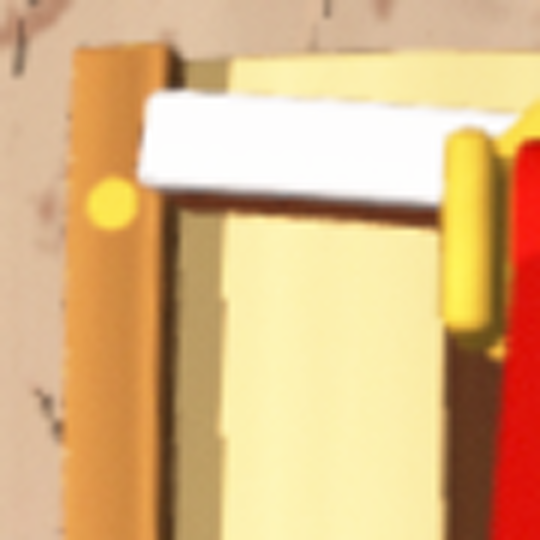

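Run:
```python
from h import *
import json
st=json.load(open("w3.json"));im=cv2.imread("pics/w3.png").astype(float)[:,:,2]
def cross(v,lev,up):
    for i in range(len(v)-1):
        if (v[i]-lev)*(v[i+1]-lev)<=0 and (v[i+1]>v[i])==up: return i+(lev-v[i])/(v[i+1]-v[i])
def fit(P):
    P=np.array(P)
    for _ in range(3):
        c=P.mean(0);u=np.linalg.svd(P-c)[2][0];n=np.array([-u[1],u[0]]);e=(P-c)@n;P=P[abs(e)<max(1,2*e.std())]
    return c,u*np.sign(u[1] if abs(u[1])>.7 else u[0]),e.std(),len(P)
A=[];B=[]
for r in range(70,262):
    v=im[r,236:256]; d=cross(v,150,False)
    if d is None: continue
    A.append(onz("wrist",(236+d,r),26,st)[:2]); k=int(d)+1; b=cross(v[k:],140,True)
    if b is not None:B.append(onz("wrist",(236+k+b,r),12,st)[:2])
for n,X in(("top26",A),("foot12",B)):
    c,u,s,k=fit(X);print(n,np.round(c,1),np.degrees(np.arctan2(u[1],u[0])),"std",round(s,2),k,"x at y0,255",[round(c[0]+u[0]/u[1]*(y-c[1]),1) for y in(0,255)])
W=[];V=[]
g=cv2.imread("pics/w3.png").astype(float)[:,:,0]
for x in range(246,288):
    v=g[48:70,x]; d=cross(v,150,False)
    if d is None: continue
    W.append(onz("wrist",(x,48+d),46,st)[:2]); k=int(d)+2; b=cross(im[48:70,x][k:],150,True)
    if b is not None: V.append(onz("wrist",(x,48+k+b),12,st)[:2])
for n,X in(("walltop46",W),("wallfoot12",V)):
    c,u,s,k=fit(X);print(n,np.round(c,1),np.degrees(np.arctan2(u[1],u[0])),"std",round(s,2),k)
```

```text
top26 [441.3 145.9] 88.41744785789642 std 0.08 192 x at y0,255 [np.float64(437.2), np.float64(444.3)]
foot12 [441.  143.4] 88.40778241812393 std 0.11 192 x at y0,255 [np.float64(437.0), np.float64(444.1)]
walltop46 [474.2 257.6] -7.352830702523958 std 0.05 42
wallfoot12 [468.4 260. ] -6.595273890590442 std 0.31 42
```

```bash
python3 -c "
from h import *
go(458,98,250,88.4)"
```

```text
SHIFT [-38.1, -67.5, 127.7] TURN 1.29 rows 3.6 at [525.7, 135.7, 377.7] [-180.0, -0.0, 89.69]
```

Emit:
send_rows --rows '[[[-38,-67.5,60,1.3,0.85],[-38,-67.5,128,1.3,0.85],[-38,-67.5,128,1.3,0.85],[-38,-67.5,128,1.3,0.85],[-38,-67.5,128,1.3,0.85],[-38,-67.5,128,1.3,0.85],[-38,-67.5,128,1.3,0.85],[-38,-67.5,128,1.3,0.85]]]'

```text
clock: 7.8
position: [460.0, 99.2, 252.0]
ee_rot: [179.7, -0.1, 88.4]
ft_force: [0.6, 0.1, -4.3]
opening: 22.8
finger_force: 80.4
```

Run:
```python
from h import *
st,im=snap("wrist","w4");print(np.round(st["position"],1),np.round(st["ee_rot"],2),np.round(st["ft_force"],2),np.round(st["wrist_torque"],2))
go(455,98,203,88.4)
cv2.imwrite("pics/c4.png",im)
```

```text
[460.   99.2 252. ] [ 1.7966e+02 -1.2000e-01  8.8430e+01] [ 0.61  0.13 -4.27] [-0.1   0.05 -0.01]
SHIFT [-1.4, -5.1, 48.8] TURN 0.03 rows 1.2 at [459.8, 99.2, 251.9] [179.69, -0.1, 88.43]
```

View pics/c4.png

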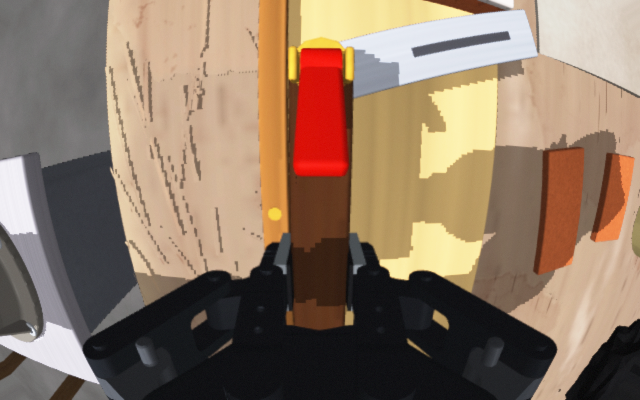

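Emit:
send_rows --rows '[[[0,-3,40,0,0.85],[0,-3,46,0,0.85],[0,-3,48,0,0.85],[0,-3,49,0,0.85],[0,-3,50,0,0.85],[0,-3,50,0,0.85]]]'

```text
clock: 8.35
position: [455.8, 98.7, 201.2]
ee_rot: [179.8, -0.0, 88.4]
ft_force: [-1.0, -0.8, -0.6]
opening: 22.8
finger_force: 81.2
```

Emit:
send_rows --rows '[[[0,-1,0,0,0.85],[0,-2,0,0,0.85],[0,-3,0,0,0.85],[0,-3,0,0,0.85]]]'

```text
clock: 8.68
position: [453.7, 98.6, 201.2]
ee_rot: [179.6, -0.1, 88.4]
ft_force: [4.2, 0.2, 2.7]
opening: 22.7
finger_force: 81.8
```

Emit:
send_rows --rows '[[[5,-0.5,0,0,0.85],[10,-0.5,0,0,0.85],[15,-0.5,0,0,0.85],[20,-0.5,0,0,0.85],[25,-0.5,0,0,0.85],[30,-0.5,0,0,0.85],[35,-0.5,0,0,0.85],[35,-0.5,0,0,0.85]]]'

```text
clock: 9.35
position: [454.0, 122.9, 201.1]
ee_rot: [-179.9, 1.2, 87.8]
ft_force: [-0.6, -24.9, 21.3]
opening: 22.8
finger_force: 84.5
```

Run:
```python
from h import *
st,im=snap("wrist","w5");print(np.round(st["position"],1),np.round(st["ee_rot"],2),np.round(st["ft_force"],2),np.round(st["wrist_torque"],2))
cv2.imwrite("pics/c5.png",im[:200,240:560])
p=pins("scene" if 0 else "wrist",st,[("corner",12),("blade_edge",26),("lever_tip",92)])
```

```text
[454.  122.9 201.1] [-179.92    1.16   87.84] [ -0.57 -24.94  21.34] [-4.46  0.19 -0.28]
blade_edge 0.75 [427.  28.] [508.3 227.7  26. ]
lever_tip 0.8 [318. 164.] [455.2 174.9  92. ]
```

View pics/c5.png

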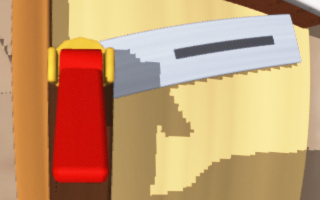

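Run:
```python
from h import *
import json
st=json.load(open("w3.json"))
for p in((235,59),(236,207)): print(np.round(onz("wrist",p,26,st),1))
s=env.get_state();print(np.round(s["position"],1),np.round(s["ft_force"],1),np.round(s["wrist_torque"],2))
```

```text
[437.3 261.7  26. ]
[431.7 101.4  26. ]
[454.  122.7 201.1] [ -0.8 -23.7  19.7] [-4.46  0.12 -0.21]
```

Emit:
send_rows --rows '[[[-14,0,-1,0,0.85],[-14,0,-2,0,0.85],[-14,0,-2,0,0.85],[-14,0,-2,0,0.85]]]'

```text
clock: 9.88
position: [453.3, 117.0, 201.6]
ee_rot: [179.9, 0.1, 88.2]
ft_force: [6.3, -4.3, -4.4]
opening: 22.8
finger_force: 81.1
```

Run:
```python
from h import *
s=env.get_state();print(np.round(s["position"],1),np.round(s["ee_rot"],2),np.round(s["ft_force"],1),np.round(s["wrist_torque"],2))
```

```text
[453.3 117.  201.6] [1.7986e+02 1.5000e-01 8.8160e+01] [ 6.3 -4.3 -4.4] [-1.13 -1.29 -0.49]
```

Emit:
send_rows --rows '[[[2,0,0,0,0.85],[4,0,0,0,0.85],[6,0,0,0,0.85],[6,0,0,0,0.85]]]'

```text
clock: 10.22
position: [453.4, 121.0, 201.4]
ee_rot: [180.0, 0.4, 88.1]
ft_force: [4.8, -10.3, -0.6]
opening: 22.5
finger_force: 81.6
```

Run:
```python
from h import *
s=env.get_state();print(np.round(s["position"],1),np.round(s["ee_rot"],2),np.round(s["ft_force"],1),np.round(s["wrist_torque"],2))
```

```text
[453.4 121.  201.4] [179.96   0.4   88.06] [  4.8 -10.3  -0.6] [-2.07 -1.3  -0.65]
```

Emit:
send_rows --rows '[[[2,0.5,-1,0,0.85],[4,0.5,-1,0,0.85],[6,0.5,-1,0,0.85],[8,0.5,-1,0,0.85],[8,0.5,-1,0,0.85],[8,0.5,-1,0,0.85]]]'

```text
clock: 10.72
position: [453.9, 126.6, 201.6]
ee_rot: [-179.9, 0.6, 88.0]
ft_force: [4.8, -13.6, -3.3]
opening: 22.7
finger_force: 81.3
```

Run:
```python
from h import *
st,im=snap("wrist","w6");s=st
print(np.round(s["position"],1),np.round(s["ee_rot"],2),np.round(s["ft_force"],1),np.round(s["wrist_torque"],2))
cv2.imwrite("pics/c6.png",np.hstack([cv2.imread("pics/w5.png")[:200,240:560],im[:200,240:560]]))
```

```text
[453.9 126.6 201.6] [-179.93    0.65   88.  ] [  4.8 -13.6  -3.3] [-3.05 -1.29 -0.51]
```

View pics/c6.png

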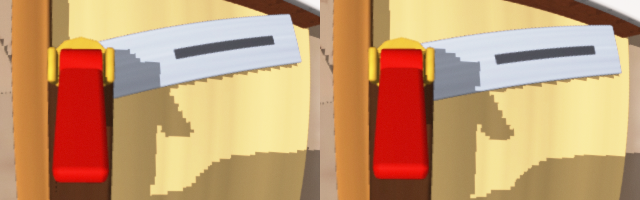

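Emit:
send_rows --rows '[[[3,0,0,0,0.85],[6,0,0,0,0.85],[9,0,0,0,0.85],[12,0,0,0,0.85],[15,0,0,0,0.85],[18,0,0,0,0.85],[18,0,0,0,0.85],[18,0,0,0,0.85]]]'

```text
clock: 11.43
position: [454.5, 145.0, 201.5]
ee_rot: [-179.9, 0.6, 88.0]
ft_force: [5.2, -12.0, -2.6]
opening: 22.6
finger_force: 81.3
```

Run:
```python
from h import *
s=env.get_state();print(np.round(s["position"],1),np.round(s["ee_rot"],2),np.round(s["ft_force"],1),np.round(s["wrist_torque"],2))
```

```text
[454.5 145.  201.5] [-179.92    0.62   88.  ] [  5.2 -12.   -2.6] [-2.77 -1.22 -0.6 ]
```

Emit:
send_rows --rows '[[[3,0,0,0,0.85],[6,0,0,0,0.85],[9,0,0,0,0.85],[11,0,0,0,0.85],[13,0,0,0,0.85],[13,0,0,0,0.85]]]'

```text
clock: 11.93
position: [454.9, 158.2, 201.4]
ee_rot: [-179.9, 0.6, 88.0]
ft_force: [5.6, -11.4, -3.1]
opening: 22.9
finger_force: 81.4
```

Run:
```python
from h import *
st,im=snap("wrist","w7");s=st
print(np.round(s["position"],1),np.round(s["ee_rot"],2),np.round(s["ft_force"],1),np.round(s["wrist_torque"],2))
cv2.imwrite("pics/c7.png",cv2.resize(im[0:90,230:550],None,fx=2.5,fy=2.5,interpolation=cv2.INTER_CUBIC))
```

```text
[454.9 158.2 201.4] [-179.92    0.62   88.01] [  5.6 -11.4  -3.1] [-2.63 -1.22 -0.58]
```

View pics/c7.png

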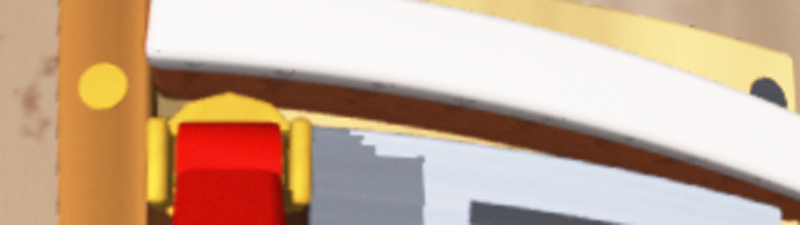

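Emit:
send_rows --rows '[[[1,0,0,0,0.85],[2,0,0,0,0.85],[3,0,0,0,0.85],[4,0,0,0,0.85],[4,0,0,0,0.85]]]'

```text
clock: 12.4
position: [455.0, 161.9, 201.4]
ee_rot: [-179.9, 0.6, 88.0]
ft_force: [5.7, -11.6, -2.5]
opening: 22.6
finger_force: 81.4
```

Emit:
send_rows --rows '[[[1,0,0,0,0.85],[2,0,0,0,0.85],[3,0,0,0,0.85],[4,0,0,0,0.85],[4,0,0,0,0.85]]]'

```text
clock: 12.82
position: [455.2, 164.4, 201.4]
ee_rot: [-179.9, 0.8, 88.0]
ft_force: [3.7, -16.0, -0.1]
opening: 22.6
finger_force: 81.7
```

Emit:
send_rows --rows '[[[1,-1,0,-0.6,0.85],[2,-2,0,-1,0.85],[3,-2,0,-1,0.85],[3,-2,0,-1,0.85]]]'

```text
clock: 13.15
position: [455.1, 165.0, 201.7]
ee_rot: [180.0, 1.0, 88.6]
ft_force: [8.0, -18.9, 0.6]
opening: 22.7
finger_force: 82.2
```

Run:
```python
from h import *
st,im=snap("wrist","w8");s=st
print(np.round(s["position"],1),np.round(s["ee_rot"],2),np.round(s["ft_force"],1),np.round(s["wrist_torque"],2))
cv2.imwrite("pics/c8.png",cv2.resize(im[0:220,240:560],None,fx=2.5,fy=2.5,interpolation=cv2.INTER_CUBIC))
```

```text
[455.1 165.  201.7] [179.99   0.97  88.63] [  8.  -18.9   0.6] [-4.02 -1.67 -1.07]
```

View pics/c8.png

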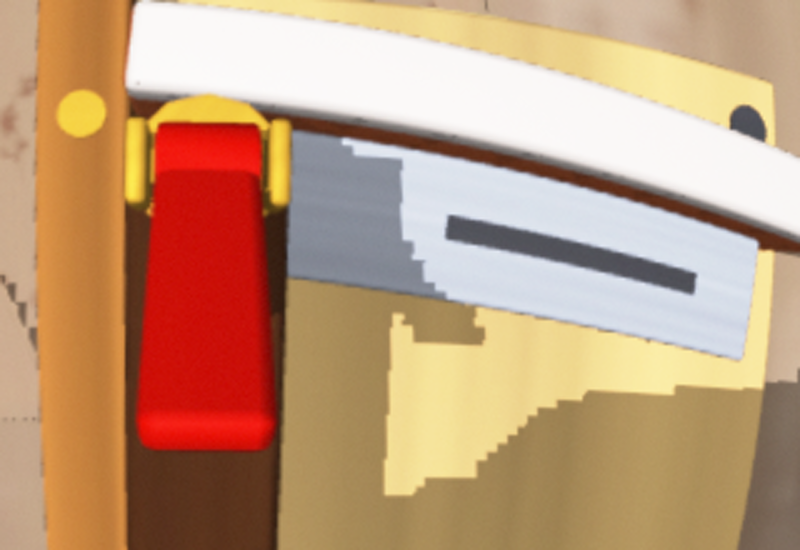

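Emit:
send_rows --rows '[[[0,0,0,0,0.5],[0,0,0,0,0.5],[0,0,0,0,0.5],[0,0,0,0,0.5],[-3,2,-30,0.5,0.4],[-3,2,-70,0.5,0.4],[-3,2,-100,0.5,1],[-3,2,-100,0.5,1]]]'

```text
clock: 13.87
position: [455.6, 175.4, 308.9]
ee_rot: [179.3, -0.3, 89.1]
ft_force: [1.5, 1.3, 0.1]
opening: 28.2
finger_force: 0.0
```

Emit:
send_rows --rows '[[[0,0,0,0,1],[0,0,0,0,1],[0,0,0,0,1]]]'

```text
clock: 14.12
position: [453.0, 172.4, 301.2]
ee_rot: [-179.8, 0.1, 89.0]
ft_force: [-0.2, 0.3, -0.2]
opening: -0.2
finger_force: 0.0
```

Run:
```python
from h import *
st,im=snap("wrist","w9");s=st
print(np.round(s["position"],1),np.round(s["ee_rot"],2),np.round(s["ft_force"],1),np.round(s["wrist_torque"],2),s["opening"])
pins("wrist",st,[("bevel_grip",46),("blade_edge",26),("lever_tip",95),("bevel",12),("stock_edge",12),("corner",12)])
go(455.5,215,290,88.4)
cv2.imwrite("pics/c9.png",im[:, 120:560])
```

```text
[453.  172.4 301.2] [-1.798e+02  6.000e-02  8.897e+01] [-0.2  0.3 -0.2] [-0.04  0.04 -0.02] -0.18475440847036978
bevel_grip 0.72 [323. 217.] [454.7 161.2  46. ]
blade_edge 0.81 [401.  99.] [517.9 250.9  26. ]
lever_tip 0.77 [327. 154.] [456.9 215.9  95. ]
bevel 0.94 [324. 175.] [455.5 187.4  12. ]
corner 0.58 [309.  89.] [444.5 259.5  12. ]
SHIFT [42.7, 0.8, 12.2] TURN 0.51 rows 1.1 at [453.9, 172.3, 302.2] [-179.94, 0.01, 88.91]
```

View pics/c9.png

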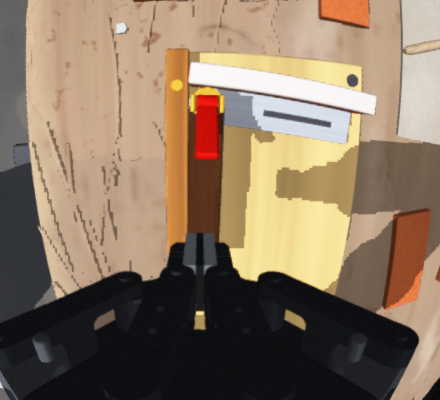

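Emit:
send_rows --rows '[[[39,1.5,8,0.5,1],[39,1.5,15,0.5,1],[39,1.5,15,0.5,1],[39,1.5,25,0.5,1],[39,1.5,35,0.5,1],[39,1.5,45,0.5,1],[39,1.5,55,0.5,1],[39,1.5,60,0.5,1]]]'

```text
clock: 15.13
position: [455.9, 210.4, 240.8]
ee_rot: [-179.9, 0.1, 88.3]
ft_force: [-0.6, -0.7, 1.1]
opening: -0.1
finger_force: 0.3
```

Run:
```python
from h import *
st=env.get_state();s=st
print(np.round(s["position"],1),np.round(s["ee_rot"],2),np.round(s["ft_force"],1),np.round(s["wrist_torque"],2),s["opening"])
```

```text
[455.9 210.4 240.8] [-1.7987e+02  6.0000e-02  8.8340e+01] [-0.6 -0.7  1.1] [-0.13 -0.    0.03] -0.1341038079243144
```

Press on until the force rises.

Emit:
send_rows --rows '[[[0,0,2,0,1],[0,0,4,0,1],[0,0,6,0,1],[0,0,6,0,1]]]'

```text
clock: 15.47
position: [456.4, 211.3, 238.4]
ee_rot: [180.0, 0.1, 88.4]
ft_force: [-2.0, -3.6, 10.3]
opening: 0.3
finger_force: 5.1
```

Emit:
send_rows --rows '[[[0,0,-40,0,1],[-20,0,-70,0,1],[-45,0,-75,0,0.3],[-48,0,-75,0,0.3],[-48,0,-75,0,0.3],[-48,0,-75,0,0.3],[-48,0,-75,0,0.3]]]'

```text
clock: 16.05
position: [454.4, 164.4, 311.1]
ee_rot: [-179.9, -0.0, 88.5]
ft_force: [-0.3, 0.0, 0.1]
opening: 58.8
finger_force: 0.0
```

Run:
```python
from h import *
st,im=snap("wrist","w10");s=st
print(np.round(s["position"],1),np.round(s["ee_rot"],2),np.round(s["ft_force"],1),s["opening"])
pins("wrist",st,[("bevel_grip",46),("blade_edge",26),("lever_tip",65),("bevel",12)])
go(455.8,162,201.5,88.4)
cv2.imwrite("pics/c10.png",cv2.resize(im[40:230,220:500],None,fx=2.8,fy=2.8,interpolation=cv2.INTER_CUBIC))
```

```text
[454.4 164.4 311.1] [-1.7993e+02 -5.0000e-02  8.8510e+01] [-0.3  0.   0.1] 58.78519926766227
bevel_grip 0.7 [322. 206.] [456.  159.9  46. ]
blade_edge 0.9 [396.  87.] [519.5 253.4  26. ]
lever_tip 0.68 [519. 246.] [631.1 121.8  65. ]
bevel 0.79 [320. 163.] [454.5 188.7  12. ]
SHIFT [-2.0, 1.3, 109.7] TURN 0.09 rows 2.6 at [454.7, 164.0, 311.2] [-179.94, -0.01, 88.49]
```

View pics/c10.png

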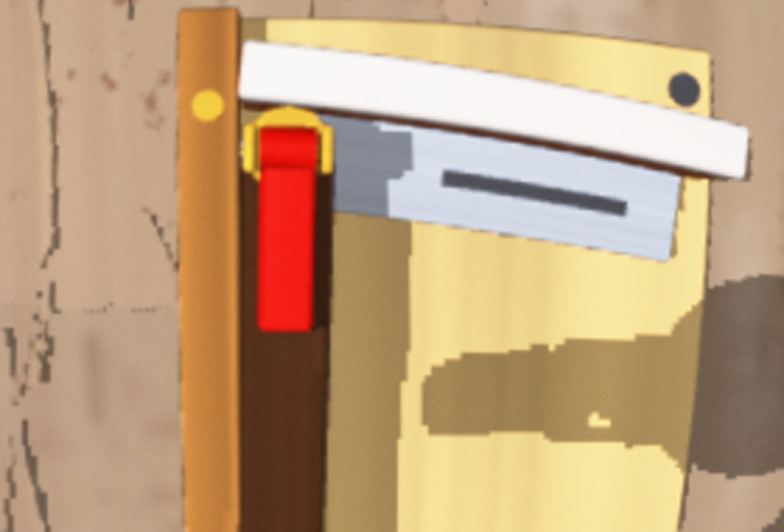

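Emit:
send_rows --rows '[[[-1,1,40,0,0.3],[-1,1,80,0,0.3],[-1,1,105,0,0.3],[-1,1,109.5,0,0.3],[-1,1,109.5,0,0.3],[-1,1,109.5,0,0.3]]]'

```text
clock: 16.8
position: [456.5, 163.0, 203.2]
ee_rot: [179.9, -0.1, 88.4]
ft_force: [0.9, 0.2, 0.8]
opening: 59.8
finger_force: 0.0
```

Emit:
send_rows --rows '[[[0,0,0,0,0.6],[0,0,0,0,0.85],[0,0,0,0,0.85],[0,0,0,0,0.85],[0,0,0,0,0.85],[0,0,0,0,0.85]]]'

```text
clock: 17.3
position: [456.0, 162.8, 203.9]
ee_rot: [179.9, -0.0, 88.4]
ft_force: [-3.2, -1.0, 6.9]
opening: 22.7
finger_force: 79.0
```

Run:
```python
from h import *
s=env.get_state()
print(np.round(s["position"],1),np.round(s["ee_rot"],2),np.round(s["ft_force"],1),np.round(s["wrist_torque"],2),s["opening"])
```

```text
[456.  162.8 203.9] [ 1.7992e+02 -2.0000e-02  8.8370e+01] [-3.2 -1.   6.9] [-0.03  0.48 -0.19] 22.657125240996738
```

Emit:
send_rows --rows '[[[0,1,-40,0,0.85],[0,3,-80,0,0.85],[0,3,-90,0,0.85],[-40,3,-90,0,0.85],[-80,3,-90,0,0.85],[-120,3,-90,0,0.85],[-160,3,-90,0,0.85],[-200,3,-90,0,0.85]]]'

```text
clock: 17.97
position: [452.0, -39.5, 291.5]
ee_rot: [-179.9, 0.0, 88.4]
ft_force: [1.7, -0.2, -4.9]
opening: 22.9
finger_force: 84.4
```

Emit:
send_rows --rows '[[[-40,0,0,0,0.85],[-80,0,0,0,0.85],[-120,0,0,0,0.85],[-160,0,0,0,0.85],[-185,0,0,0,0.85],[-185,0,0,0,0.85],[-185,0,0,0,0.85],[-185,0,0,0,0.85]]]'

```text
clock: 18.63
position: [447.7, -221.7, 291.3]
ee_rot: [-179.9, -0.1, 88.4]
ft_force: [-0.4, 0.5, -5.3]
opening: 22.6
finger_force: 84.4
```

Run:
```python
from h import *
st,im=snap("wrist","w11");s=st
print(np.round(s["position"],1),np.round(s["ee_rot"],2),np.round(s["ft_force"],1),np.round(s["wrist_torque"],2),s["opening"])
pins("wrist",st,[("fence_hinge",12),("fence_mark",12),("lever_tip",292-203+65-12+12)])
for r in viewer.trace("wrist","fence")[:2]: print(r["score"],np.round(r["box"]),tilefit("wrist",r["region"],53,st))
for r in viewer.trace("wrist","bevel")[:2]: print(r["score"],np.round(r["box"]))
go(448.7,-222,203,88.4)
```

```text
[ 447.7 -221.7  291.3] [-1.799e+02 -1.100e-01  8.843e+01] [-0.4  0.5 -5.3] [-0.05  0.04  0.04] 22.619479706049333
lever_tip 0.86 [318. 182.] [ 447.8 -178.6  154. ]
0.85 [389.   0. 452.  33.] [523.8 -83.   45.1  24.1   6.3]
0.73 [287.  45. 537. 331.]
0.2 [272.   3. 480. 232.]
SHIFT [-0.5, 0.3, 89.2] TURN 0.14 rows 2.1 at [448.4, -221.5, 292.2] [-180.0, -0.01, 88.54]
```

Emit:
send_rows --rows '[[[0,0.5,40,0,0.85],[0,0.5,75,0,0.85],[0,0.5,84,0,0.85],[0,0.5,86,0,0.85],[0,0.5,88,0,0.85],[0,0.5,88,0,0.85],[0,0.5,88,0,0.85]]]'

```text
clock: 19.52
position: [449.0, -222.2, 205.1]
ee_rot: [179.9, 0.0, 88.5]
ft_force: [-2.4, 1.0, -1.0]
opening: 22.5
finger_force: 84.9
```

Emit:
send_rows --rows '[[[0,-1,0,0,0.85],[0,-2,0,0,0.85],[0,-3,0,0,0.85],[0,-3,0,0,0.85]]]'

```text
clock: 19.85
position: [446.9, -223.0, 205.2]
ee_rot: [179.7, 0.1, 88.4]
ft_force: [2.1, 0.7, -1.6]
opening: 22.1
finger_force: 85.0
```

Emit:
send_rows --rows '[[[0,-1,-0.5,0,0.85],[0,-2,-0.5,0,0.85],[0,-2,-0.5,0,0.85]]]'

```text
clock: 20.1
position: [444.1, -223.2, 205.2]
ee_rot: [179.9, 0.1, 88.4]
ft_force: [2.6, -0.4, -1.0]
opening: 22.2
finger_force: 85.0
```

Run:
```python
from h import *
s=env.get_state()
print(np.round(s["position"],1),np.round(s["ee_rot"],2),np.round(s["ft_force"],1),np.round(s["wrist_torque"],2),s["opening"])
```

```text
[ 444.1 -223.2  205.2] [1.7988e+02 7.0000e-02 8.8350e+01] [ 2.6 -0.4 -1. ] [ 0.07 -0.49 -0.25] 22.22615976120035
```

Emit:
send_rows --rows '[[[0,-1,0,0,0.85],[0,-2,0,0,0.85],[0,-2,0,0,0.85],[0,-2,0,0,0.85]]]'

```text
clock: 20.43
position: [443.1, -223.0, 205.4]
ee_rot: [179.7, 0.1, 88.3]
ft_force: [5.4, -1.0, -1.3]
opening: 22.7
finger_force: 85.0
```

Run:
```python
from h import *
s=env.get_state()
print(np.round(s["position"],1),np.round(s["ee_rot"],2),np.round(s["ft_force"],1),np.round(s["wrist_torque"],2),s["opening"])
```

```text
[ 443.1 -223.   205.4] [1.7972e+02 8.0000e-02 8.8350e+01] [ 5.4 -1.  -1.3] [-0.09 -1.2  -0.44] 22.70090497404584
```

Emit:
send_rows --rows '[[[8,0,0,0.3,0.85],[24,0,0,0.3,0.85],[40,0,0,0.3,0.85],[56,0,0,0.3,0.85],[72,0,0,0.3,0.85],[88,0,0,0.3,0.85],[100,0,0,0.3,0.85],[100,0,0,0.3,0.85]]]'

```text
clock: 21.1
position: [445.9, -121.6, 205.7]
ee_rot: [179.7, 0.1, 88.3]
ft_force: [5.7, 1.0, -2.5]
opening: 22.9
finger_force: 84.9
```

Run:
```python
from h import *
s=env.get_state()
print(np.round(s["position"],1),np.round(s["ee_rot"],2),np.round(s["ft_force"],1),np.round(s["wrist_torque"],2),s["opening"])
```

```text
[ 445.9 -121.6  205.7] [1.7972e+02 8.0000e-02 8.8260e+01] [ 5.7  1.  -2.5] [ 0.24 -1.23 -0.23] 22.864202492221633
```

Emit:
send_rows --rows '[[[6,0,0,0,0.85],[12,0,0,0,0.85],[18,0,0,0,0.85],[23,0,0,0,0.85],[27,0,0,0,0.85],[29,0,0,0,0.85],[31,0,0,0,0.85],[31,0,0,0,0.85]]]'

```text
clock: 21.77
position: [446.8, -94.8, 205.7]
ee_rot: [179.7, 0.3, 88.0]
ft_force: [4.1, -5.9, 1.1]
opening: 22.5
finger_force: 85.1
```

Run:
```python
from h import *
st,im=snap("wrist","w12");s=st
print(np.round(s["position"],1),np.round(s["ee_rot"],2),np.round(s["ft_force"],1),np.round(s["wrist_torque"],2),s["opening"])
for r in viewer.trace("wrist","fence")[:2]: print(r["score"],np.round(r["box"]),tilefit("wrist",r["region"],53,st))
```

```text
[446.8 -94.8 205.7] [179.73   0.29  88.05] [ 4.1 -5.9  1.1] [-1.17 -0.99  0.06] 22.520075381089953
0.89 [283.   0. 571.  98.] [ 5.056e+02  3.000e-01  1.406e+02  2.370e+01 -1.140e+01]
```

Emit:
send_rows --rows '[[[1,0,-0.5,0,0.85],[2,0,-0.5,0,0.85],[3,0,-0.5,0,0.85],[4,0,-0.5,0,0.85],[4,0,-0.5,0,0.85]]]'

```text
clock: 22.28
position: [446.9, -90.8, 206.0]
ee_rot: [179.7, 0.3, 88.0]
ft_force: [5.2, -5.2, -0.9]
opening: 22.8
finger_force: 84.8
```

Emit:
send_rows --rows '[[[1,0,0,0,0.85],[2,0,0,0,0.85],[2,0,0,0,0.85]]]'

```text
clock: 22.53
position: [446.9, -88.8, 206.0]
ee_rot: [179.7, 0.3, 88.0]
ft_force: [4.5, -6.3, -1.7]
opening: 22.7
finger_force: 84.8
```

```bash
cat > m.py <<'E'
from h import *
# wrist view: angle of fence top (z=53) white/grey bar and blade; trace regions edge fit
def run(name):
    st,im=snap("wrist",name);s=st
    print(np.round(s["position"],1),np.round(s["ee_rot"],2),np.round(s["ft_force"],1),np.round(s["wrist_torque"],2),round(s["opening"],1))
    for r in viewer.trace("wrist","fence")[:1]: print(r["score"],np.round(r["box"]),tilefit("wrist",r["region"],53,st))
    return st,im
E
python3 -c "
from m import *
run('w13')"
```

```text
[446.9 -88.8 206. ] [179.74   0.27  88.04] [ 4.5 -6.3 -1.7] [-1.18 -1.1   0.07] 22.7
0.68 [282.   0. 571. 100.] [506.1   5.  142.1  22.1  -7.8]
```

Emit:
send_rows --rows '[[[0.5,0,0,0,0.85],[1,0,0,0,0.85],[1,0,0,0,0.85]]]'

```text
clock: 22.88
position: [447.0, -88.0, 206.0]
ee_rot: [179.7, 0.3, 88.0]
ft_force: [4.5, -5.8, -1.5]
opening: 22.2
finger_force: 84.8
```

Emit:
send_rows --rows '[[[0.3,0,0,0,0.85],[0.6,0,0,0,0.85],[0.6,0,0,0,0.85]]]'

```text
clock: 23.13
position: [447.0, -87.4, 206.0]
ee_rot: [179.7, 0.3, 88.0]
ft_force: [5.5, -6.6, -1.6]
opening: 22.9
finger_force: 84.8
```

```bash
python3 -c "
from m import *
run('w14')"
```

```text
[447.  -87.4 206. ] [179.74   0.29  88.03] [ 5.5 -6.6 -1.6] [-1.27 -1.12  0.13] 22.9
0.88 [281.   0. 572. 100.] [505.8   6.3 140.9  22.   -7.9]
```

```bash
cat >> m.py <<'E'
def fit(P):
    P=np.array(P)
    for _ in range(4):
        c=P.mean(0);u=np.linalg.svd(P-c)[2][0];n=np.array([-u[1],u[0]]);e=(P-c)@n;P=P[abs(e)<=max(.5,2*e.std())]
    u=u*np.sign(u[0]);return c,np.degrees(np.arctan2(u[1],u[0])),e.std(),len(P)
def angles(st,label="fence",z=53,cols=(350,540)):
    "yaw of wall/fence top inner edge (z) and blade outer edge (26), from the newest wrist picture"
    f=viewer.trace("wrist",label)[0]["region"];b=viewer.trace("wrist","bevel")[0]["region"]
    F=[];B=[]
    for x in range(*cols):
        r=np.where(f[:,x])[0]
        if len(r)>3:F.append(onz("wrist",(x,r.max()+.5),z if not b[min(r.max()+2,399),x] else 26,st)[:2])
        r=np.where(b[:,x])[0]
        if len(r)>3:B.append(onz("wrist",(x,r.min()-.5),26,st)[:2])
    for n,X in(("ref",F),("blade",B)):
        if len(X)>20:
            c,a,s,k=fit(X);print(n,np.round(c,1),round(a,2),"std",round(s,2),k,"y@x=450,570",[round(c[1]+np.tan(np.radians(a))*(x-c[0]),1) for x in(450,570)])
E
python3 - <<'E'
from m import *
import json
st,im=snap("wrist","w15");angles(st)
im=im.astype(int)
for x in(380,440,500,540): print(x,[tuple(im[r,x].tolist()) for r in range(20,104,4)])
E
```

```text
ref [515.1  -0.9] -7.9 std 0.28 168 y@x=450,570 [np.float64(8.2), np.float64(-8.5)]
blade [515.5  -0.7] -8.03 std 0.2 183 y@x=450,570 [np.float64(8.5), np.float64(-8.4)]
380 [(208, 193, 188), (212, 195, 188), (211, 195, 188), (211, 194, 191), (210, 196, 188), (211, 195, 188), (148, 136, 131), (81, 73, 71), (83, 75, 74), (81, 73, 70), (137, 125, 121), (191, 178, 171), (184, 172, 165), (183, 170, 165), (183, 168, 163), (185, 171, 165), (184, 171, 166), (182, 169, 163), (179, 166, 160), (181, 168, 162), (180, 166, 162)]
440 [(187, 246, 254), (184, 245, 254), (0, 238, 254), (0, 238, 254), (0, 240, 254), (0, 240, 254), (0, 240, 254), (0, 240, 254), (0, 240, 254), (0, 231, 252), (0, 105, 140), (0, 103, 139), (0, 103, 137), (205, 201, 199), (249, 243, 240), (249, 244, 240), (248, 243, 239), (249, 243, 240), (246, 239, 235), (97, 91, 90), (65, 59, 60)]
500 [(188, 246, 254), (188, 246, 254), (190, 246, 254), (188, 246, 254), (188, 246, 254), (187, 246, 254), (84, 232, 251), (0, 238, 254), (0, 238, 254), (0, 238, 254), (0, 238, 254), (0, 238, 254), (0, 238, 254), (0, 237, 254), (0, 104, 139), (0, 101, 135), (74, 71, 71), (241, 233, 229), (248, 241, 237), (248, 242, 239), (239, 230, 226)]
540 [(168, 233, 249), (176, 241, 252), (182, 244, 253), (181, 244, 253), (183, 244, 253), (184, 245, 253), (182, 245, 253), (181, 245, 253), (185, 245, 253), (182, 245, 253), (176, 228, 243), (203, 186, 179), (200, 184, 180), (201, 185, 181), (202, 186, 183), (201, 185, 179), (201, 187, 180), (128, 118, 113), (79, 72, 69), (79, 70, 71), (177, 240, 252)]
```

Run:
```python
from m import *
from types import SimpleNamespace
def cross(v,lev,up):
    for i in range(len(v)-1):
        if (v[i]-lev)*(v[i+1]-lev)<=0 and (v[i+1]>v[i])==up: return i+(lev-v[i])/(v[i+1]-v[i])
for n,pos,rot,cols in(("w9",[453,172.4,301.2],[-179.8,.06,88.97],(325,480)),("w10",[454.4,164.4,311.1],[-179.93,-.05,88.51],(320,480))):
    st=dict(position=pos,ee_rot=rot);im=cv2.imread(f"pics/{n}.png").astype(float)
    W=[]
    for x in range(*cols):
        g=im[40:130,x,0]; w=np.where(g>225)[0]
        if len(w)<5: continue
        k=w[0]+4; d=cross(g[k:],150,False)
        if d is not None: W.append(onz("wrist",(x,40+k+d),46,st)[:2])
    c,a,s,k=fit(W);print(n,"wall",np.round(c,1),round(a,2),round(s,2),k)
    A=[]
    for r in range(100,190):
        v=im[r,:,:]; 
        # rail: orange (B<100,R>180) run; its right end
        o=np.where((v[:330,0]<95)&(v[:330,2]>180)&(v[:330,1]<175))[0]
        if len(o): 
            e=o.max(); A.append(onz("wrist",(e+.5,r),26,st)[:2])
    A=np.array(A)[:,::-1];c,a,s,k=fit(A);print(n,"rail",np.round(c[::-1],1),round(90-a,2),round(s,2),k)
```

```text
w9 wall [514.9 252.6] -7.36 0.04 155
w9 rail [453.7 215. ] 68.57 4.12 82
w10 wall [518.5 252.1] -7.34 0.04 160
w10 rail [455.1 206.5] 65.78 4.72 83
```

Emit:
send_rows --rows '[[[0,-0.5,0,-0.4,0.85],[0,-0.5,0,-0.6,0.85],[0.3,-0.5,0,-0.6,0.85],[0.5,-0.5,0,-0.6,0.85],[0.5,-0.5,0,-0.6,0.85]]]'

```text
clock: 23.8
position: [446.8, -87.2, 206.0]
ee_rot: [179.7, 0.3, 88.5]
ft_force: [6.2, -5.8, -3.1]
opening: 22.5
finger_force: 85.0
```

```bash
cat >> m.py <<'E'
def cross(v,lev,up):
    for i in range(len(v)-1):
        if (v[i]-lev)*(v[i+1]-lev)<=0 and (v[i+1]>v[i])==up: return i+(lev-v[i])/(v[i+1]-v[i])
def fence(st,im,cols):
    "yaw of the fence's inner top edge (z=53)"
    f=viewer.trace("wrist","fence")[0]["region"];g=im[:,:,2].astype(float);yel=im[:,:,0]<60;F=[]
    for x in range(*cols):
        r=np.where(f[:,x])[0]
        if len(r)<8: continue
        k=r[0]+4;d=cross(g[k:r[-1]+6,x],195 if yel[(r[0]+r[-1])//2,x] else 146,False)
        if d is not None:F.append(onz("wrist",(x,k+d),53,st)[:2])
    c,a,s,k=fit(F);print("fence",np.round(c,1),round(a,2),"std",round(s,2),k,"y@437.5",round(c[1]+np.tan(np.radians(a))*(437.5-c[0]),1))
E
python3 - <<'E'
from m import *
st,im=snap("wrist","w16");s=st
print(np.round(s["position"],1),np.round(s["ee_rot"],2),np.round(s["ft_force"],1),np.round(s["wrist_torque"],2))
fence(st,im,(340,560));angles(st)
E
```

```text
[446.8 -87.2 206. ] [179.69   0.27  88.46] [ 6.2 -5.8 -3.1] [-1.37 -1.3  -0.47]
fence [506.3   1.7] -8.75 std 0.34 216 y@437.5 12.3
ref [ 5.16e+02 -3.00e-01] -7.91 std 0.23 171 y@x=450,570 [np.float64(8.9), np.float64(-7.8)]
blade [ 5.153e+02 -4.000e-01] -7.96 std 0.22 182 y@x=450,570 [np.float64(8.8), np.float64(-8.0)]
```

Emit:
send_rows --rows '[[[0.4,0,0,0,0.85],[0.8,0,0,0,0.85],[0.8,0,0,0,0.85]]]'

```text
clock: 24.25
position: [446.8, -86.5, 206.1]
ee_rot: [179.7, 0.3, 88.5]
ft_force: [6.1, -6.2, -1.4]
opening: 22.5
finger_force: 85.0
```

Emit:
send_rows --rows '[[[0.4,0,0,0,0.85],[0.8,0,0,0,0.85],[0.8,0,0,0,0.85]]]'

```text
clock: 24.5
position: [446.9, -85.8, 206.0]
ee_rot: [179.7, 0.3, 88.5]
ft_force: [5.2, -6.4, -1.5]
opening: 22.3
finger_force: 85.0
```

Emit:
send_rows --rows '[[[-2,0,0,0,0.85],[-2,0,0,0,0.5],[-2,0,0,0,0.4],[-2,0,0,0,0.4],[-2,0,0,0,0.4],[-2,2,-40,0,0.4],[-2,2,-80,0,0.4],[-2,2,-107,0,0.4]]]'

```text
clock: 25.17
position: [447.4, -83.4, 314.6]
ee_rot: [179.9, 0.0, 88.8]
ft_force: [1.3, -0.5, 1.1]
opening: 51.3
finger_force: 0.0
```

Emit:
send_rows --rows '[[[0,0,0,0,0.4],[0,0,0,0,0.4],[0,0,0,0,0.4]]]'

```text
clock: 25.42
position: [446.4, -83.7, 311.4]
ee_rot: [-179.9, 0.0, 88.7]
ft_force: [-0.2, 0.2, -0.3]
opening: 51.4
finger_force: 0.0
```

Run:
```python
from m import *
import pickle
st,im=snap("wrist","w17");s=st
print(np.round(s["position"],1),np.round(s["ee_rot"],2))
f=viewer.trace("wrist","fence")[0];print(np.round(f["box"]))
pickle.dump((st,f["region"]),open("w17.pkl","wb"))
fence(st,im,(330,480));angles(st,cols=(345,480))
pins("wrist",st,[("bevel_grip",46),("lever_tip",65),("bevel",12),("blade_edge",26),("fence_hinge",12),("fence_mark",12)])
for x in(330,360,400,440): print(x,[tuple(im[r,x].tolist()) for r in range(50,130,3)])
```

```text
[446.4 -83.7 311.4] [-179.87    0.     88.73]
[305.  54. 482. 109.]
fence [507.7   8.7] -5.87 std 1.13 115 y@437.5 15.9
ref [ 5.219e+02 -1.000e-01] -8.57 std 0.34 116 y@x=450,570 [np.float64(10.7), np.float64(-7.4)]
blade [5.174e+02 5.000e-01] -8.31 std 0.37 113 y@x=450,570 [np.float64(10.3), np.float64(-7.2)]
bevel_grip 0.57 [321. 208.] [446.9 -90.2  46. ]
lever_tip 0.58 [324. 156.] [449.8 -46.2  65. ]
bevel 0.87 [323. 166.] [449.1 -62.3  12. ]
blade_edge 0.67 [397.  91.] [511.4   2.   26. ]
fence_hinge 0.6 [304.  78.] [434.9  14.7  12. ]
fence_mark 0.62 [399.  94.] [5.171e+02 2.000e-01 1.200e+01]
330 [(185, 245, 253), (182, 245, 253), (184, 245, 254), (168, 223, 242), (195, 181, 174), (199, 183, 177), (200, 184, 180), (201, 183, 179), (202, 187, 180), (157, 145, 138), (62, 58, 59), (45, 137, 183), (43, 135, 181), (8, 17, 139), (9, 14, 167), (18, 25, 186), (14, 20, 178), (9, 13, 158), (17, 23, 184), (14, 23, 185), (18, 24, 187), (19, 25, 187), (17, 21, 185), (18, 23, 187), (17, 22, 186), (20, 25, 188), (19, 23, 187)]
360 [(174, 240, 252), (174, 240, 252), (174, 240, 252), (175, 240,
[... 575 characters left out ...]
 (0, 147, 193), (0, 149, 194), (0, 89, 121), (42, 91, 113), (169, 157, 151), (170, 157, 150), (167, 156, 149), (169, 155, 150), (75, 69, 68), (60, 54, 55), (155, 142, 137), (164, 152, 146), (165, 151, 147), (163, 149, 144), (153, 148, 147), (104, 164, 195)]
440 [(172, 239, 252), (172, 240, 252), (174, 240, 252), (172, 240, 252), (171, 240, 252), (172, 240, 252), (172, 240, 252), (171, 240, 252), (173, 239, 252), (162, 234, 250), (0, 228, 251), (0, 229, 252), (0, 154, 202), (0, 144, 191), (0, 145, 190), (0, 143, 189), (59, 58, 58), (146, 133, 129), (164, 152, 147), (166, 152, 146), (167, 155, 149), (156, 143, 139), (58, 53, 53), (75, 68, 67), (165, 152, 148), (162, 150, 145), (165, 153, 147)]
```

```bash
cat >> m.py <<'E'
def fence2(st,im,reg,cols):
    D=im[:,:,1].astype(float)-im[:,:,0];F=[];B=[]
    for x in range(*cols):
        r=np.where(reg[:,x])[0]
        if len(r)<8: continue
        k=max(0,r[0]-8);v=abs(D[k:r[0]+9,x]-68);lev=28 if D[r[0]+7,x]<60 else 80
        d=cross(v,lev,True)
        if d is not None:F.append(onz("wrist",(x,k+d),53,st)[:2])
        k=r[-1]-8;v=im[k:k+18,x,0].astype(float);d=cross(v,100,True)   # blade: blue channel rises
        if d is not None:B.append(onz("wrist",(x,k+d),26,st)[:2])
    for n,X in(("fence outer",F),("blade",B)):
        c,a,s,k=fit(X);print(n,np.round(c,1),round(a,2),"std",round(s,2),k,"y@445,555",[round(c[1]+np.tan(np.radians(a))*(x-c[0]),1) for x in(445,555)])
E
python3 - <<'E'
from m import *
import pickle
st,reg=pickle.load(open("w17.pkl","rb"));im=cv2.imread("pics/w17.png")
fence2(st,im,reg,(350,470))
# same blade routine for the sample: w10
st2=dict(position=[454.4,164.4,311.1],ee_rot=[-179.93,-.05,88.51]);im=cv2.imread("pics/w10.png");B=[]
for x in range(345,455):
    g=im[40:140,x].astype(float);w=np.where(g[:,0]>225)[0];k=w[0]
    j=k+int(np.argmax(g[k:,0]<90));d=cross(g[j:,0],100,True)
    if d is not None:B.append(onz("wrist",(x,40+j+d),26,st2)[:2])
print("w10 blade",fit(B))
E
```

```text
fence outer [515.2  15.1] -8.01 std 0.09 117 y@445,555 [np.float64(25.0), np.float64(9.5)]
blade [521.  -0.] -8.11 std 0.15 115 y@445,555 [np.float64(10.8), np.float64(-4.9)]
w10 blade (array([522.90282893, 251.53620943]), np.float64(-7.651597052925606), np.float64(0.14966781691025485), 110)
```

Run:
```python
from m import *
for n in("w10","w17"):
    im=cv2.imread(f"pics/{n}.png")
    for r in(165,195,225):
        print(n,r,[tuple(im[r,c].tolist()) for c in range(296,346,2)])
```

```text
w10 165 [(59, 124, 190), (60, 120, 185), (61, 123, 190), (66, 138, 207), (56, 115, 179), (24, 45, 81), (28, 48, 86), (27, 49, 85), (27, 47, 83), (29, 48, 85), (28, 48, 85), (27, 49, 87), (27, 50, 87), (30, 53, 89), (30, 51, 88), (28, 49, 87), (27, 49, 86), (27, 48, 87), (28, 51, 89), (28, 50, 88), (25, 43, 70), (81, 129, 156), (93, 145, 174), (92, 145, 175), (92, 144, 174)]
w10 195 [(58, 122, 190), (59, 122, 188), (58, 121, 187), (63, 134, 203), (60, 122, 189), (27, 49, 85), (26, 47, 84), (27, 45, 84), (29, 47, 84), (28, 48, 85), (27, 49, 87), (27, 49, 86), (28, 50, 89), (27, 48, 86), (30, 49, 87), (28, 49, 86), (27, 50, 86), (26, 50, 84), (27, 46, 81), (26, 44, 76), (43, 73, 98), (91, 144, 174), (92, 145, 175), (93, 148, 176), (91, 145, 175)]
w10 225 [(60, 126, 195), (60, 123, 191), (62, 128, 197), (66, 136, 207), (64, 135, 203), (29, 52, 91), (27, 49, 87), (27, 46, 85), (28, 47, 83), (28, 47, 85), (25, 47, 85), (28, 49, 87), (28, 50, 87), (26, 48, 85), (25, 47, 85), (27, 49, 86), (28, 50, 87), (26, 47, 83), (22, 43, 77), (26, 42, 70), (73, 115, 142), (93, 145, 175), (94, 148, 178),
[... 465 characters left out ...]
68, 137, 208), (67, 134, 205), (45, 98, 154), (19, 30, 52), (20, 33, 57), (18, 31, 56), (21, 31, 55), (20, 33, 57), (18, 33, 59), (20, 33, 57), (18, 34, 59), (22, 34, 57), (22, 36, 59), (21, 33, 58), (19, 33, 58), (21, 34, 58), (20, 31, 53), (19, 31, 54), (41, 66, 90), (94, 144, 174), (92, 146, 175), (93, 147, 178)]
w17 225 [(63, 133, 203), (59, 124, 191), (60, 123, 192), (64, 133, 204), (67, 137, 207), (52, 105, 164), (29, 51, 92), (33, 56, 99), (29, 54, 95), (31, 55, 94), (33, 55, 98), (30, 54, 96), (35, 58, 100), (33, 59, 100), (31, 56, 100), (33, 56, 99), (32, 58, 100), (32, 57, 99), (31, 53, 93), (30, 52, 92), (30, 46, 78), (85, 135, 163), (94, 147, 177), (94, 149, 178), (95, 149, 179)]
```

```bash
cat >> m.py <<'E'
def stock(st,im,rows):
    A=[]
    for r in range(*rows):
        v=im[r,318:352,2].astype(float);d=cross(v,115,True)
        if d is not None:A.append(onz("wrist",(318+d,r),56,st)[1::-1])
    c,a,s,k=fit(A);print("stock",np.round(c[::-1],1),round(90-a,2),"std",round(s,2),k)
E
python3 - <<'E'
from m import *
import pickle
st,_=pickle.load(open("w17.pkl","rb"))
st2=dict(position=[454.4,164.4,311.1],ee_rot=[-179.93,-.05,88.51])
for n,s in(("w10",st2),("w17",st)):
    im=cv2.imread(f"pics/{n}.png");stock(s,im,(165,245));stock(s,im,(140,245))
E
```

```text
stock [466.4 163. ] 87.1 std 0.17 80
stock [466.9 172.6] 87.27 std 0.17 105
stock [459.7 -82.5] 87.46 std 0.11 73
stock [460.1 -72.9] 87.51 std 0.1 98
```

```bash
python3 -c "
from h import *
go(446.9,-85.8,206,88.4)"
```

```text
SHIFT [-2.0, -0.3, 106.0] TURN 0.31 rows 2.5 at [447.2, -83.8, 312.0] [-179.98, -0.01, 88.71]
```

Emit:
send_rows --rows '[[[-2,-0.3,40,0.3,0.4],[-2,-0.3,80,0.3,0.4],[-2,-0.3,104,0.3,0.4],[-2,-0.3,105.5,0.3,0.4],[-2,-0.3,105.5,0.3,0.4],[-2,-0.3,105.5,0.3,0.6],[-2,-0.3,105.5,0.3,0.85],[-2,-0.3,105.5,0.3,0.85]]]'

```text
clock: 26.63
position: [448.1, -86.0, 209.0]
ee_rot: [179.8, 0.1, 88.4]
ft_force: [-1.8, 1.2, 5.7]
opening: 22.5
finger_force: 78.9
```

Emit:
send_rows --rows '[[[0,0,0,0,0.85],[0,0,0,0,0.85],[0,0,0,0,0.85],[0,0,0,0,0.85]]]'

```text
clock: 26.97
position: [448.1, -86.0, 209.0]
ee_rot: [179.7, 0.1, 88.4]
ft_force: [-1.7, 0.8, 6.3]
opening: 22.4
finger_force: 79.2
```

Emit:
send_rows --rows '[[[0,0.4,-0.5,-0.4,0.85],[0.2,0.8,-0.5,-0.8,0.85],[0.2,0.8,-0.5,-0.8,0.85],[0.2,0.8,-0.5,-0.8,0.85]]]'

```text
clock: 27.3
position: [448.7, -86.1, 209.0]
ee_rot: [179.8, 0.0, 89.1]
ft_force: [-1.7, -0.1, 7.6]
opening: 22.2
finger_force: 79.8
```

Run:
```python
from m import *
s=env.get_state()
print(np.round(s["position"],1),np.round(s["ee_rot"],2),np.round(s["ft_force"],1),np.round(s["wrist_torque"],2),s["opening"])
```

```text
[448.7 -86.1 209. ] [1.798e+02 5.000e-02 8.910e+01] [-1.7 -0.1  7.6] [ 0.03  0.25 -0.54] 22.22922592190943
```

Emit:
send_rows --rows '[[[0,0,0,0,0.5],[0,0,0,0,0.4],[0,0,0,0,0.4],[0,0,0,0,0.4],[0,0,-40,0,0.4],[0,0,-80,0,0.4],[0,0,-105,0,0.4],[0,0,-105,0,0.4]]]'

```text
clock: 27.97
position: [450.2, -85.6, 317.7]
ee_rot: [179.3, 0.2, 89.2]
ft_force: [1.2, -0.3, 0.6]
opening: 51.2
finger_force: 0.0
```

Emit:
send_rows --rows '[[[0,0,0,0.7,0.4],[0,0,0,0.7,0.4],[0,0,0,0.7,0.4],[0,0,0,0.7,0.4]]]'

```text
clock: 28.3
position: [447.0, -85.6, 310.6]
ee_rot: [-179.8, -0.0, 88.5]
ft_force: [0.1, -0.5, 0.1]
opening: 51.0
finger_force: 0.0
```

Run:
```python
from m import *
import pickle
st,im=snap("wrist","w18");s=st
print(np.round(s["position"],1),np.round(s["ee_rot"],2))
f=viewer.trace("wrist","fence")[0]
pickle.dump((st,f["region"]),open("w18.pkl","wb"))
fence2(st,im,f["region"],(350,470));stock(st,im,(140,245))
go(447.9,-86,206,88.8)
```

```text
[447.  -85.6 310.6] [-1.7979e+02 -4.0000e-02  8.8520e+01]
fence outer [515.8  15.8] -7.43 std 0.09 118 y@445,555 [np.float64(25.0), np.float64(10.7)]
blade [521.2   0.8] -7.31 std 0.15 115 y@445,555 [np.float64(10.6), np.float64(-3.5)]
stock [461.1 -77.3] 88.17 std 0.11 105
SHIFT [-0.4, 0.9, 105.0] TURN -0.28 rows 2.5 at [447.3, -85.6, 311.0] [-179.85, -0.04, 88.52]
```

Emit:
send_rows --rows '[[[-0.4,1.5,40,-0.5,0.4],[-0.4,1.5,80,-0.5,0.4],[-0.4,1.5,102,-0.5,0.4],[-0.4,1.5,103,-0.5,0.4],[-0.4,1.5,103,-0.5,0.4],[-0.4,1.5,103,-0.5,0.4]]]'

```text
clock: 28.9
position: [450.1, -86.0, 210.2]
ee_rot: [179.9, 0.0, 89.0]
ft_force: [-0.0, 0.0, -0.2]
opening: 51.2
finger_force: 0.0
```

Emit:
send_rows --rows '[[[-1,0,0,0,0.6],[-1,0,0,0,0.85],[-1,0,0,0,0.85],[-1,0,0,0,0.85],[-1,0,0,0,0.85],[-1,0,0,0,0.85]]]'

```text
clock: 29.4
position: [449.7, -87.4, 211.1]
ee_rot: [179.9, 0.1, 89.0]
ft_force: [-2.1, 0.3, 6.0]
opening: 22.1
finger_force: 79.1
```

Emit:
send_rows --rows '[[[-3,0,0,0,0.85],[-10,0,-1,0,0.85],[-25,0,-2,0,0.85],[-40,1,-10,0,0.85],[-40,2,-40,0,0.85],[-40,3,-80,0,0.85],[-40,3,-100,0,0.85],[-40,3,-100,0,0.85]]]'

```text
clock: 30.07
position: [453.6, -128.0, 314.3]
ee_rot: [179.4, 0.2, 89.0]
ft_force: [0.7, -1.1, -4.0]
opening: 22.3
finger_force: 80.0
```

Run:
```python
from m import *
s=env.get_state()
print(np.round(s["position"],1),np.round(s["ee_rot"],2),np.round(s["ft_force"],1),np.round(s["wrist_torque"],2),s["opening"])
go(640,-230,300,88.4)
```

```text
[ 453.6 -128.   314.3] [179.37   0.23  88.96] [ 0.7 -1.1 -4. ] [-0.15 -0.11 -0.04] 22.28729264458457
SHIFT [-98.6, 188.1, 16.8] TURN 0.56 rows 5.1 at [453.6, -128.0, 314.3] [179.37, 0.23, 88.96]
```

Emit:
send_rows --rows '[[[-100,188,10,0,0.85],[-100,188,10,0,0.85],[-100,188,10,0,0.85],[-100,188,10,0,0.85],[-100,188,10,0,0.85],[-100,188,10,0,0.85],[-100,188,60,0,0.85],[-100,188,90,0,0.85]]]'

```text
clock: 30.73
position: [638.8, -231.4, 217.9]
ee_rot: [179.8, 0.1, 88.9]
ft_force: [-0.5, 0.0, -5.6]
opening: 22.2
finger_force: 80.3
```

Emit:
send_rows --rows '[[[0,0,10,0,0.85],[0,0,16,0,0.85],[0,0,20,0,0.85],[0,0,22,0,0.85],[0,0,22,0,0.85]]]'

```text
clock: 31.15
position: [636.9, -230.2, 199.3]
ee_rot: [-179.9, 0.0, 89.0]
ft_force: [-1.3, 0.6, -2.2]
opening: 22.4
finger_force: 80.8
```

Emit:
send_rows --rows '[[[0,0,0,0,0.5],[0,0,0,0,0.3],[0,0,0,0,0.3],[0,0,0,0,0.3],[0,0,-40,0,0],[0,0,-80,0,0],[0,0,-120,0,0],[0,0,-130,0,0]]]'

```text
clock: 31.82
position: [640.0, -230.6, 336.3]
ee_rot: [179.1, 0.2, 89.0]
ft_force: [1.2, -0.5, 2.3]
opening: 85.5
finger_force: 0.0
```

Run:
```python
from m import *
go(560,30,380,82)
```

```text
SHIFT [259.0, -83.9, -45.9] TURN 6.99 rows 6.6 at [640.0, -230.6, 336.3] [179.15, 0.22, 88.99]
```

Emit:
send_rows --rows '[[[259,-60,-40,0,0],[259,-60,-40,0,0],[259,-60,-40,0,0],[259,-60,-40,0,0],[259,-60,-40,0,0],[259,-60,-40,0,0],[259,-60,-40,0,0],[259,-60,-40,0,0]]]'

```text
clock: 32.48
position: [581.0, 38.1, 369.3]
ee_rot: [179.8, -0.3, 89.7]
ft_force: [-0.6, 1.4, 0.0]
opening: 85.1
finger_force: 0.0
```

Emit:
send_rows --rows '[[[0,0,0,0,0.2],[0,0,0,0,0.2],[0,0,0,0,0.2]]]'

```text
clock: 32.73
position: [582.7, 27.2, 366.8]
ee_rot: [-180.0, 0.1, 88.8]
ft_force: [-0.3, -0.1, 0.0]
opening: 68.3
finger_force: 0.0
```

```bash
cat >> m.py <<'E'
def tiles(st,labels=("long_a","short_a"),z=8):
    for l in labels:
        for r in viewer.trace("wrist",l)[:5]: print(l,round(r["score"],2),np.round(r["box"]).tolist(),tilefit("wrist",r["region"],z,st).tolist())
E
python3 - <<'E'
from m import *
st,im=snap("wrist","w19");s=st
print(np.round(s["position"],1),np.round(s["ee_rot"],2),round(s["opening"],1))
tiles(st)
f=viewer.trace("wrist","fence")[0];print(np.round(f["box"]),tilefit("wrist",f["region"],53,st))
try: fence2(st,im,f["region"],(int(f["box"][0])+8,int(f["box"][2])-10))
except Exception as e: print(e)
pins("wrist",st,BO)
E
```

```text
[582.7  27.2 366.8] [-1.7999e+02  9.0000e-02  8.8790e+01] 68.3
long_a 0.95 [386.0, 65.0, 441.0, 174.0] [687.0, 85.5, 120.6, 52.1, -83.2]
long_a 0.16 [353.0, 296.0, 401.0, 331.0] [652.0, -160.3, 59.3, 55.0, -7.0]
short_a 0.91 [464.0, 76.0, 506.0, 158.0] [776.9, 96.4, 95.5, 54.2, 87.7]
[173. 180. 316. 218.] [507.4  16.5 143.2  26.7  -7.3]
fence outer [510.3  28.2] -7.53 std 0.57 56 y@445,555 [np.float64(36.8), np.float64(22.3)]
blade [496.5  -2.8] -7.47 std 0.31 17 y@445,555 [np.float64(4.0), np.float64(-10.4)]
corner 0.45 [351. 338.] [ 620.7 -195.7   12. ]
fence_hinge 0.58 [190. 192.] [433.6  13.1  12. ]
fence_mark 0.7 [263. 198.] [519.5   3.7  12. ]
```

Run:
```python
from m import *
go(687,85.5,174,96.8)
```

```text
SHIFT [58.3, 103.7, 193.0] TURN -7.84 rows 5.4 at [582.3, 29.1, 367.0] [-179.98, -0.0, 88.96]
```

Emit:
send_rows --rows '[[[29,52,20,-7.8,0.2],[58,104,60,-7.8,0.2],[58,104,100,-7.8,0.2],[58,104,140,-7.8,0.2],[58,104,165,-7.8,0.2],[58,104,185,-7.8,0.2],[58,104,193,-7.8,0.2],[58,104,193,-7.8,0.2]]]'

```text
clock: 33.75
position: [685.8, 85.6, 171.0]
ee_rot: [-179.6, 0.0, 96.8]
ft_force: [0.5, -0.7, -0.2]
opening: 68.3
finger_force: 0.0
```

Emit:
send_rows --rows '[[[0,0,0,0,0.3],[0,0,0,0,0.6],[0,0,0,0,0.6],[0,0,0,0,0.6],[0,0,0,0,0.6]]]' --grip_force 60

```text
clock: 34.17
position: [688.5, 85.8, 177.7]
ee_rot: [179.7, 0.0, 96.8]
ft_force: [0.4, 0.1, 6.4]
opening: 47.1
finger_force: 62.5
```

Run:
```python
from m import *
s=env.get_state()
print(np.round(s["position"],1),np.round(s["ee_rot"],2),np.round(s["ft_force"],1),np.round(s["wrist_torque"],2),s["opening"],s["finger_force"])
```

```text
[688.5  85.8 177.7] [1.7968e+02 1.0000e-02 9.6770e+01] [0.4 0.1 6.4] [-0.06  0.24  0.03] 47.11996307991124 62.525714635849
```

Emit:
send_rows --rows '[[[0,0,-30,0,0.6],[0,0,-70,0,0.6],[0,0,-100,0,0.6],[0,0,-100,0,0.6],[0,0,-100,0,0.6]]]'

```text
clock: 34.58
position: [688.1, 86.1, 278.1]
ee_rot: [179.6, -0.0, 96.8]
ft_force: [0.4, 0.2, -1.2]
opening: 47.1
finger_force: 61.9
```

Run:
```python
from m import *
go(509,-70,280,82.6)
```

```text
SHIFT [-133.8, -196.3, -3.3] TURN 14.19 rows 5.7 at [688.1, 86.1, 278.1] [179.58, -0.01, 96.79]
```

Emit:
send_rows --rows '[[[-134,-196,-3,14.2,0.6],[-134,-196,-3,14.2,0.6],[-134,-196,-3,14.2,0.6],[-134,-196,-3,14.2,0.6],[-134,-196,-3,14.2,0.6],[-134,-196,-3,14.2,0.6],[-134,-196,-3,14.2,0.6],[-134,-196,-3,14.2,0.6]]]'

```text
clock: 35.25
position: [506.4, -72.6, 276.0]
ee_rot: [-179.8, 0.1, 82.3]
ft_force: [1.6, 0.9, -0.8]
opening: 47.2
finger_force: 62.1
```

Emit:
send_rows --rows '[[[0,0,0,0,0.6],[0,0,0,0,0.6],[0,0,0,0,0.6]]]'

```text
clock: 35.5
position: [509.2, -69.1, 277.0]
ee_rot: [180.0, -0.1, 82.7]
ft_force: [-0.9, 0.2, -0.6]
opening: 47.3
finger_force: 62.1
```

Run:
```python
from m import *
st,im=snap("wrist","w20");s=st
print(np.round(s["position"],1),np.round(s["ee_rot"],2))
f=viewer.trace("wrist","fence")[0];print(np.round(f["box"]),tilefit("wrist",f["region"],53,st))
try: fence2(st,im,f["region"],(int(f["box"][0])+8,int(f["box"][2])-10))
except Exception as e: print(e)
pins("wrist",st,BO[1:])
go(508.8,-59.4,195,82.6)
```

```text
[509.2 -69.1 277. ] [ 1.7999e+02 -6.0000e-02  8.2750e+01]
[187.  83. 410. 113.] [506.1  10.2 143.   15.4  -7.1]
fence outer [507.5  17.3] -7.25 std 0.14 197 y@445,555 [np.float64(25.2), np.float64(11.3)]
blade [515.3   1.9] -7.35 std 0.33 104 y@445,555 [np.float64(10.9), np.float64(-3.2)]
fence_hinge 0.69 [213. 110.] [436.2  13.3  12. ]
fence_mark 0.39 [455. 306.] [ 627.7 -194.3   12. ]
SHIFT [10.2, -1.4, 82.0] TURN 0.09 rows 2.0 at [508.9, -69.8, 277.0] [-179.99, -0.02, 82.69]
```

Emit:
send_rows --rows '[[[5,-0.5,30,0,0.6],[10,-0.5,60,0,0.6],[10,-0.5,75,0,0.6],[10,-0.5,80,0,0.6],[10,-0.5,82,0,0.6],[10,-0.5,82,0,0.6]]]'

```text
clock: 36.2
position: [509.7, -60.6, 195.5]
ee_rot: [180.0, -0.0, 82.6]
ft_force: [0.4, -0.1, -1.3]
opening: 47.5
finger_force: 62.1
```

Emit:
send_rows --rows '[[[0,0,2,0,0.6],[0,0,4,0,0.6],[0,0,5,0,0.6],[0,0,5,0,0.6]]]'

```text
clock: 36.53
position: [509.4, -60.6, 190.6]
ee_rot: [180.0, 0.0, 82.6]
ft_force: [-0.5, -0.1, -1.1]
opening: 46.9
finger_force: 62.1
```

Emit:
send_rows --rows '[[[1,-0.5,0,0,0.6],[1,-0.5,1,0,0.6],[1,-0.5,1.5,0,0.6],[1,-0.5,1.5,0,0.6]]]'

```text
clock: 36.87
position: [509.1, -59.2, 189.6]
ee_rot: [180.0, 0.0, 82.6]
ft_force: [-2.9, 0.6, 4.9]
opening: 46.9
finger_force: 63.0
```

Emit:
send_rows --rows '[[[0,0,0,0,0.45],[0,0,0,0,0.35],[0,0,0,0,0.3],[0,0,0,0,0.3],[0,0,-30,0,0.3],[0,0,-70,0,0.25],[0,0,-110,0,0.25],[0,0,-120,0,0.2]]]'

```text
clock: 37.53
position: [511.3, -59.2, 314.9]
ee_rot: [179.3, -0.0, 82.6]
ft_force: [1.7, -0.1, 1.3]
opening: 68.4
finger_force: 0.0
```

Emit:
send_rows --rows '[[[0,0,0,0,0.2],[0,0,0,0,0.2],[0,0,0,0,0.2]]]'

```text
clock: 37.78
position: [508.1, -59.5, 307.1]
ee_rot: [-179.8, 0.0, 82.6]
ft_force: [-0.2, 0.5, -0.5]
opening: 68.6
finger_force: 0.0
```

Run:
```python
from m import *
import pickle
st,im=snap("wrist","w21");s=st
print(np.round(s["position"],1),np.round(s["ee_rot"],2))
tiles(st,("long_a",),20)
f=viewer.trace("wrist","fence")[0];print(np.round(f["box"]))
pickle.dump((st,f["region"],[r["region"] for r in viewer.trace("wrist","long_a")[:2]]),open("w21.pkl","wb"))
fence2(st,im,f["region"],(int(f["box"][0])+8,int(f["box"][2])-10))
```

```text
[508.1 -59.5 307.1] [-1.7981e+02  1.0000e-02  8.2600e+01]
long_a 0.85 [287.0, 118.0, 354.0, 257.0] [509.0, -59.3, 121.0, 50.9, 82.6]
long_a 0.57 [435.0, 235.0, 550.0, 367.0] [685.2, -156.6, 136.1, 51.3, -5.5]
[209.  99. 406. 124.]
fence outer [511.7  17. ] -7.18 std 0.32 161 y@445,555 [np.float64(25.4), np.float64(11.6)]
blade [465.3  10.3] -12.93 std 0.21 6 y@445,555 [np.float64(14.9), np.float64(-10.3)]
```

Run:
```python
from m import *
go(540,310,360,88)
```

```text
SHIFT [370.5, -16.3, -52.9] TURN -5.39 rows 9.0 at [508.3, -59.5, 307.0] [-179.81, -0.01, 82.61]
```

Emit:
send_rows --rows '[[[40,0,-30,0,0.2],[80,-5,-50,-2,0.2],[120,-5,-50,-5,0.2],[160,-5,-50,-5,0.2],[200,-10,-50,-5,0.2],[240,-10,-50,-5,0.2],[280,-16,-50,-5,0.2],[320,-16,-50,-5,0.2]]]'

```text
clock: 38.65
position: [533.2, 261.0, 357.7]
ee_rot: [-179.9, 0.1, 87.6]
ft_force: [0.4, 0.2, 0.2]
opening: 68.2
finger_force: 0.0
```

Emit:
send_rows --rows '[[[40,0,0,0,0.2],[50,0,0,0,0.2],[50,0,0,0,0.2],[50,0,0,0,0.2],[50,0,0,0,0.2]]]'

```text
clock: 39.07
position: [536.9, 307.0, 357.8]
ee_rot: [-180.0, 0.2, 87.5]
ft_force: [-0.8, -1.3, 0.2]
opening: 68.4
finger_force: 0.0
```

Run:
```python
from m import *
st,im=snap("wrist","w22");s=st
print(np.round(s["position"],1),np.round(s["ee_rot"],2))
tiles(st)
go(590,388,174,86)
```

```text
[536.9 307.  357.8] [-1.7997e+02  1.6000e-01  8.7470e+01]
long_a 0.92 [255.0, 31.0, 320.0, 148.0] [506.4, 404.7, 120.5, 50.5, -83.5]
long_a 0.67 [344.0, 41.0, 396.0, 154.0] [590.0, 388.9, 121.4, 52.1, 87.6]
short_a 0.6 [186.0, 61.0, 235.0, 150.0] [422.9, 391.1, 97.0, 52.4, 88.6]
short_a 0.43 [494.0, 287.0, 514.0, 328.0] [798.1, 142.3, 12.9, 5.8, -29.7]
SHIFT [83.9, 49.2, 184.4] TURN 1.41 rows 5.0 at [537.0, 306.7, 358.5] [179.98, 0.09, 87.41]
```

Emit:
send_rows --rows '[[[30,20,30,0,0.2],[60,40,60,0,0.2],[84.5,49,100,0,0.2],[84.5,49,140,0,0.2],[84.5,49,165,0,0.2],[84.5,49,178,0,0.2],[84.5,49,184,0,0.2],[84.5,49,184,0,0.2]]]'

```text
clock: 39.88
position: [589.1, 389.8, 174.1]
ee_rot: [-179.9, 0.1, 87.5]
ft_force: [0.4, 0.1, 0.1]
opening: 68.1
finger_force: 0.0
```

Emit:
send_rows --rows '[[[0,0,0,0,0.3],[0,0,0,0,0.6],[0,0,0,0,0.6],[0,0,0,0,0.6],[0,0,0,0,0.6]]]'

```text
clock: 40.3
position: [590.0, 391.8, 179.2]
ee_rot: [179.7, -0.2, 87.6]
ft_force: [-1.5, -1.4, 7.5]
opening: 46.0
finger_force: 60.4
```

Emit:
send_rows --rows '[[[0,0,-30,0,0.6],[0,0,-70,0,0.6],[0,0,-110,0,0.6],[0,0,-120,0,0.6],[0,0,-120,0,0.6],[0,0,-120,0,0.6]]]'

```text
clock: 40.8
position: [588.7, 391.4, 296.3]
ee_rot: [179.9, -0.1, 87.6]
ft_force: [0.4, -0.2, -1.7]
opening: 46.0
finger_force: 61.5
```

Run:
```python
from m import *
go(509,-70,290,82.6)
```

```text
SHIFT [-464.3, -60.3, 5.5] TURN 5.0 rows 11.2 at [588.7, 391.4, 296.3] [179.86, -0.08, 87.6]
```

Emit:
send_rows --rows '[[[-40,0,0,0,0.6],[-80,-10,0,0,0.6],[-120,-20,0,2,0.6],[-160,-30,0,2,0.6],[-200,-30,0,2,0.6],[-240,-30,0,2,0.6],[-280,-30,0,2,0.6],[-320,-30,0,2,0.6]]]'

```text
clock: 41.47
position: [543.6, 70.3, 292.2]
ee_rot: [-179.7, 0.1, 85.6]
ft_force: [1.5, -0.3, 0.8]
opening: 46.1
finger_force: 61.7
```

Run:
```python
from m import *
go(509,-70,290,82.6)
```

```text
SHIFT [-142.6, -23.8, 2.5] TURN 3.0 rows 3.5 at [543.6, 70.3, 292.2] [-179.73, 0.08, 85.6]
```

Emit:
send_rows --rows '[[[-40,-10,2,3,0.6],[-80,-24,2,3,0.6],[-120,-24,2,3,0.6],[-140,-24,2,3,0.6],[-140,-24,2,3,0.6],[-140,-24,2,3,0.6],[-140,-24,2,3,0.6]]]'

```text
clock: 42.05
position: [509.9, -64.0, 291.2]
ee_rot: [-179.8, -0.1, 82.6]
ft_force: [0.7, 0.3, -1.6]
opening: 46.2
finger_force: 61.7
```

```bash
cat >> m.py <<'E'
def farend(im):
    "first row of the held tile (terracotta) in the columns next to the axis"
    out=[]
    for c in range(300,340,4):
        v=im[:,c].astype(int);t=(v[:,2]>110)&(v[:,2]>2.0*v[:,1])
        k=np.convolve(t,np.ones(8),'valid');i=np.where(k>=8)[0]
        if len(i): out.append(int(i[0]))
    return out
E
python3 - <<'E'
from m import *
st,im=snap("wrist","w23");s=st
print(np.round(s["position"],1),np.round(s["ee_rot"],2))
a=cv2.imread("pics/w20.png");print("w20",farend(a),"now",farend(im))
f=viewer.trace("wrist","fence")[0]
fence2(st,im,f["region"],(int(f["box"][0])+8,int(f["box"][2])-10))
# mm per row at held-tile height
p=[onz("wrist",(320,r),st["position"][2]-168,st) for r in(100,110)];print(np.linalg.norm(p[0]-p[1])/10)
go(509.1,-59.2,205,82.6)
E
```

```text
[509.9 -64.  291.2] [-1.7981e+02 -7.0000e-02  8.2650e+01]
w20 [] now []
fence outer [510.2  17.2] -7.22 std 0.17 179 y@445,555 [np.float64(25.4), np.float64(11.5)]
blade [512.2   2. ] -6.84 std 0.41 38 y@445,555 [np.float64(10.1), np.float64(-3.1)]
0.4433115059791334
SHIFT [3.5, -1.6, 86.9] TURN 0.19 rows 2.1 at [510.4, -63.0, 291.9] [-179.9, -0.07, 82.79]
```

Run:
```python
from m import *
for n in("w20","w23"):
    im=cv2.imread(f"pics/{n}.png").astype(int)
    for c in(310,330): print(n,c,[(r,*im[r,c].tolist()) for r in range(96,150,3)])
```

```text
w20 310 [(96, 0, 234, 253), (99, 0, 235, 253), (102, 0, 233, 253), (105, 0, 233, 253), (108, 80, 168, 203), (111, 175, 241, 252), (114, 176, 241, 252), (117, 148, 221, 242), (120, 102, 161, 192), (123, 103, 160, 191), (126, 103, 161, 190), (129, 45, 76, 140), (132, 45, 83, 161), (135, 47, 83, 165), (138, 45, 83, 164), (141, 45, 83, 166), (144, 49, 87, 171), (147, 48, 86, 170)]
w20 330 [(96, 0, 234, 253), (99, 0, 234, 253), (102, 0, 234, 253), (105, 0, 231, 252), (108, 80, 171, 206), (111, 179, 243, 253), (114, 168, 237, 251), (117, 106, 166, 197), (120, 105, 164, 196), (123, 107, 166, 199), (126, 106, 165, 197), (129, 41, 65, 114), (132, 46, 82, 162), (135, 46, 81, 163), (138, 45, 81, 161), (141, 45, 80, 156), (144, 46, 81, 157), (147, 45, 82, 163)]
w23 310 [(96, 0, 231, 252), (99, 0, 232, 253), (102, 0, 232, 252), (105, 0, 232, 252), (108, 0, 232, 253), (111, 0, 232, 253), (114, 0, 226, 250), (117, 85, 142, 212), (120, 80, 143, 243), (123, 78, 143, 243), (126, 81, 146, 244), (129, 69, 126, 231), (132, 47, 83, 164), (135, 38, 66, 133), (138, 70, 123, 228), (141, 75, 137, 240), (144, 80, 144, 244), (147, 82, 147, 245)]
w23 330 [(96, 0, 232, 252), (99, 0, 232, 253), (102, 0, 233, 253), (105, 0, 233, 253), (108, 0, 232, 253), (111, 0, 232, 252), (114, 3, 224, 250), (117, 91, 152, 218), (120, 78, 140, 241), (123, 77, 137, 239), (126, 76, 135, 238), (129, 46, 80, 159), (132, 47, 81, 162), (135, 38, 69, 137), (138, 68, 121, 224), (141, 77, 143, 243), (144, 81, 146, 243), (147, 78, 141, 241)]
```

Emit:
send_rows --rows '[[[6.5,-1.4,30,0.2,0.6],[6.5,-1.4,60,0.2,0.6],[6.5,-1.4,75,0.2,0.6],[6.5,-1.4,83,0.2,0.6],[6.5,-1.4,86,0.2,0.6],[6.5,-1.4,86,0.2,0.6]]]'

```text
clock: 42.65
position: [510.3, -57.4, 206.5]
ee_rot: [-180.0, -0.0, 82.5]
ft_force: [-1.0, -0.1, -0.7]
opening: 46.6
finger_force: 61.8
```

Emit:
send_rows --rows '[[[0,0,1.5,0,0.6],[0,0,3,0,0.6],[0,0,4,0,0.6],[0,0,4,0,0.6]]]'

```text
clock: 42.98
position: [510.4, -58.4, 203.2]
ee_rot: [179.9, 0.0, 82.4]
ft_force: [-0.2, 0.1, -1.3]
opening: 46.2
finger_force: 61.8
```

Emit:
send_rows --rows '[[[1.5,-0.5,0.5,-0.2,0.6],[2,-0.8,1.5,-0.2,0.6],[2,-0.8,2.5,-0.2,0.6],[2,-0.8,2.5,-0.2,0.6]]]'

```text
clock: 43.32
position: [509.8, -55.9, 201.2]
ee_rot: [180.0, 0.0, 82.6]
ft_force: [-2.5, -0.0, 5.9]
opening: 46.2
finger_force: 63.6
```

Emit:
send_rows --rows '[[[0,0,0,0,0.45],[0,0,0,0,0.35],[0,0,0,0,0.3],[0,0,0,0,0.3],[0,0,-30,0,0.3],[0,0,-70,0,0.25],[0,0,-110,0,0.25],[0,0,-120,0,0.2]]]'

```text
clock: 43.98
position: [511.9, -55.8, 326.4]
ee_rot: [179.3, -0.0, 82.6]
ft_force: [0.7, -0.6, 0.1]
opening: 67.9
finger_force: 0.0
```

Emit:
send_rows --rows '[[[0,0,0,0,0.2],[0,0,0,0,0.2],[0,0,0,0,0.2]]]'

```text
clock: 44.23
position: [508.8, -56.4, 318.5]
ee_rot: [-179.8, 0.0, 82.6]
ft_force: [0.1, -0.6, -1.4]
opening: 68.0
finger_force: 0.0
```

Run:
```python
from m import *
st,im=snap("wrist","w24");s=st
print(np.round(s["position"],1),np.round(s["ee_rot"],2))
tiles(st,("long_a",),30)
f=viewer.trace("wrist","fence")[0]
fence2(st,im,f["region"],(int(f["box"][0])+8,int(f["box"][2])-10))
go(520,310,360,95)
```

```text
[508.8 -56.4 318.5] [-1.7981e+02  1.0000e-02  8.2600e+01]
long_a 0.85 [293.0, 125.0, 352.0, 260.0] [509.2, -58.9, 120.5, 50.8, 81.7]
long_a 0.28 [199.0, 0.0, 407.0, 333.0] [503.0, -43.9, 345.0, 166.2, 88.4]
fence outer [510.   17.2] -7.28 std 0.28 153 y@445,555 [np.float64(25.5), np.float64(11.5)]
blade [462.   11.3] -13.92 std 0.82 7 y@445,555 [np.float64(15.5), np.float64(-11.8)]
SHIFT [364.7, -36.3, -41.5] TURN -12.39 rows 8.8 at [508.9, -56.3, 318.3] [-179.77, -0.0, 82.61]
```

Emit:
send_rows --rows '[[[40,0,-30,0,0.2],[80,-5,-40,-4,0.2],[120,-10,-40,-8,0.2],[160,-20,-40,-12.4,0.2],[200,-25,-40,-13.9,0.2],[240,-30,-40,-13.9,0.2],[280,-36,-40,-13.9,0.2],[320,-36,-40,-13.9,0.2]]]'

```text
clock: 45.05
position: [513.8, 267.9, 359.0]
ee_rot: [-179.8, 0.1, 96.6]
ft_force: [-0.4, -0.5, 1.4]
opening: 68.3
finger_force: 0.0
```

Emit:
send_rows --rows '[[[10,0,0,0,0.2],[10,0,0,0,0.2],[10,0,0,0,0.2],[10,0,0,0,0.2]]]'

```text
clock: 45.38
position: [514.6, 273.8, 359.1]
ee_rot: [-179.9, 0.1, 96.4]
ft_force: [0.5, -0.0, -0.8]
opening: 68.5
finger_force: 0.0
```

Run:
```python
from m import *
st,im=snap("wrist","w25");s=st
print(np.round(s["position"],1),np.round(s["ee_rot"],2))
tiles(st)
go(506.4,404.7,174,96.5)
```

```text
[514.6 273.8 359.1] [-1.7992e+02  1.5000e-01  9.6370e+01]
long_a 0.68 [300.0, 2.0, 352.0, 111.0] [506.7, 404.3, 117.8, 50.2, -83.8]
short_a 0.62 [219.0, 14.0, 274.0, 104.0] [423.0, 391.5, 96.2, 51.9, 88.4]
SHIFT [131.6, 6.2, 185.7] TURN -0.2 rows 5.5 at [514.7, 273.5, 359.9] [-179.99, 0.09, 96.3]
```

Emit:
send_rows --rows '[[[40,3,10,0,0.2],[80,6,30,0,0.2],[110,6,60,0,0.2],[131,6,90,0,0.2],[131,6,125,0,0.2],[131,6,150,0,0.2],[131,6,170,0,0.2],[131,6,180,0,0.2]]]'

```text
clock: 46.2
position: [504.9, 404.1, 176.5]
ee_rot: [-179.7, 0.3, 96.4]
ft_force: [0.2, -0.2, -0.4]
opening: 68.8
finger_force: 0.0
```

Emit:
send_rows --rows '[[[0,0,5,0,0.2],[0,0,5,0,0.2],[0,0,5,0,0.2]]]'

```text
clock: 46.45
position: [505.9, 406.6, 176.6]
ee_rot: [179.9, -0.1, 96.5]
ft_force: [-0.1, -1.2, -0.2]
opening: 68.5
finger_force: 0.0
```

Emit:
send_rows --rows '[[[-2,0,2,0,0.2],[-2,0,2,0,0.3],[-2,0,2,0,0.6],[-2,0,2,0,0.6],[-2,0,2,0,0.6],[-2,0,2,0,0.6]]]'

```text
clock: 46.95
position: [505.8, 404.9, 174.9]
ee_rot: [179.9, -0.1, 96.5]
ft_force: [-0.0, -0.7, 6.5]
opening: 47.9
finger_force: 62.5
```

Emit:
send_rows --rows '[[[0,0,-30,0,0.6],[0,0,-70,0,0.6],[0,0,-110,0,0.6],[0,0,-120,0,0.6],[0,0,-120,0,0.6],[0,0,-120,0,0.6]]]'

```text
clock: 47.45
position: [505.1, 404.4, 292.9]
ee_rot: [180.0, 0.0, 96.5]
ft_force: [-0.4, 0.4, -1.2]
opening: 47.8
finger_force: 62.5
```

Run:
```python
from m import *
go(509,-70,300,82.6)
```

```text
SHIFT [-471.8, -49.9, -6.9] TURN 13.91 rows 11.4 at [505.1, 404.4, 292.9] [179.99, 0.02, 96.51]
```

Emit:
send_rows --rows '[[[-40,0,-10,0,0.6],[-80,-6,-20,2,0.6],[-120,-10,-20,4,0.6],[-160,-15,-20,6,0.6],[-200,-20,-20,8,0.6],[-240,-24,-20,10,0.6],[-280,-28,-20,12,0.6],[-320,-32,-20,13.9,0.6]]]'

```text
clock: 48.12
position: [508.2, 80.3, 310.1]
ee_rot: [-179.7, 0.1, 82.5]
ft_force: [1.0, -0.2, -1.3]
opening: 47.8
finger_force: 62.5
```

Emit:
send_rows --rows '[[[0,0,0,0,0.6],[0,0,0,0,0.6]]]'

```text
clock: 48.28
position: [509.1, 78.2, 310.1]
ee_rot: [-179.7, 0.2, 82.1]
ft_force: [0.1, 0.3, -1.7]
opening: 47.8
finger_force: 62.5
```

Run:
```python
from m import *
go(509,-66,300,82.6)
```

```text
SHIFT [-142.8, 19.7, 10.5] TURN -0.47 rows 3.5 at [509.1, 78.2, 310.1] [-179.67, 0.21, 82.13]
```

Emit:
send_rows --rows '[[[-40,5,0,-0.4,0.6],[-80,10,10,-0.4,0.6],[-120,15,10,-0.4,0.6],[-142,19.5,10,-0.4,0.6],[-142,19.5,10,-0.4,0.6],[-142,19.5,10,-0.4,0.6],[-142,19.5,10,-0.4,0.6]]]'

```text
clock: 48.87
position: [510.5, -58.0, 301.9]
ee_rot: [-179.8, -0.1, 83.2]
ft_force: [-0.1, 1.7, -1.4]
opening: 48.0
finger_force: 62.5
```

Run:
```python
from m import *
st,im=snap("wrist","w26");s=st
print(np.round(s["position"],1),np.round(s["ee_rot"],2))
im=im.astype(int)
for c in(310,330): print(c,[(r,*im[r,c].tolist()) for r in range(105,150,2)])
go(509.1,-59.0,210,82.6)
```

```text
[510.5 -58.  301.9] [-1.7984e+02 -1.3000e-01  8.3180e+01]
310 [(105, 0, 228, 252), (107, 0, 230, 252), (109, 0, 230, 252), (111, 0, 231, 252), (113, 0, 230, 252), (115, 0, 230, 252), (117, 0, 230, 252), (119, 0, 230, 252), (121, 0, 230, 252), (123, 0, 208, 244), (125, 53, 102, 191), (127, 73, 134, 238), (129, 39, 71, 141), (131, 63, 115, 218), (133, 76, 136, 239), (135, 76, 139, 240), (137, 77, 142, 241), (139, 80, 142, 242), (141, 80, 141, 242), (143, 80, 145, 245), (145, 83, 149, 245), (147, 82, 146, 245), (149, 79, 142, 243)]
330 [(105, 0, 227, 251), (107, 0, 230, 252), (109, 0, 230, 252), (111, 0, 231, 252), (113, 0, 231, 252), (115, 0, 230, 252), (117, 0, 230, 252), (119, 0, 230, 252), (121, 0, 230, 252), (123, 0, 215, 247), (125, 40, 79, 144), (127, 73, 132, 233), (129, 44, 78, 156), (131, 64, 116, 218), (133, 80, 142, 242), (135, 77, 140, 241), (137, 78, 140, 240), (139, 79, 139, 240), (141, 76, 136, 237), (143, 73, 132, 234), (145, 77, 136, 238), (147, 76, 139, 241), (149, 74, 136, 239)]
SHIFT [-1.8, -1.1, 92.3] TURN 0.66 rows 2.2 at [510.6, -57.5, 302.3] [-179.88, -0.12, 83.26]
```

Emit:
send_rows --rows '[[[-1.5,-1,30,0.6,0.6],[-1.5,-1,60,0.6,0.6],[-1.5,-1,80,0.6,0.6],[-1.5,-1,88,0.6,0.6],[-1.5,-1,91,0.6,0.6],[-1.5,-1,91,0.6,0.6],[-1.5,-1,91,0.6,0.6]]]'

```text
clock: 49.5
position: [510.5, -60.8, 213.4]
ee_rot: [179.9, -0.0, 82.5]
ft_force: [-1.0, -0.2, -0.9]
opening: 47.8
finger_force: 62.5
```

Emit:
send_rows --rows '[[[0,0,0.5,0,0.6],[0,0,1,0,0.6],[0,0,1,0,0.6]]]'

```text
clock: 49.75
position: [510.0, -61.7, 212.1]
ee_rot: [179.9, 0.0, 82.4]
ft_force: [-0.2, 0.4, -1.0]
opening: 47.8
finger_force: 62.5
```

Correct by +2.7 along the tool x, then lower.

Emit:
send_rows --rows '[[[1.5,-0.5,1,-0.2,0.6],[2.7,-0.8,2.5,-0.2,0.6],[2.7,-0.8,4,-0.2,0.6],[2.7,-0.8,5,-0.2,0.6],[2.7,-0.8,5,-0.2,0.6]]]'

```text
clock: 50.17
position: [509.2, -58.5, 206.8]
ee_rot: [-180.0, 0.0, 82.6]
ft_force: [-2.0, 1.5, 4.4]
opening: 48.3
finger_force: 63.1
```

Emit:
send_rows --rows '[[[0,0,0,0,0.45],[0,0,0,0,0.35],[0,0,0,0,0.3],[0,0,0,0,0.3],[0,0,-30,0,0.3],[0,0,-70,0,0.25],[0,0,-110,0,0.25],[0,0,-115,0,0.2]]]'

```text
clock: 50.83
position: [512.1, -58.6, 328.3]
ee_rot: [179.2, -0.0, 82.6]
ft_force: [0.9, 0.7, 1.0]
opening: 68.3
finger_force: 0.0
```

Emit:
send_rows --rows '[[[0,0,0,0,0.2],[0,0,0,0,0.2],[0,0,0,0,0.2]]]'

```text
clock: 51.08
position: [508.4, -59.1, 319.4]
ee_rot: [-179.8, 0.0, 82.6]
ft_force: [-0.1, 0.1, 0.1]
opening: 68.4
finger_force: 0.0
```

Run:
```python
from m import *
import pickle
st,im=snap("wrist","w27");s=st
print(np.round(s["position"],1),np.round(s["ee_rot"],2))
tiles(st,("long_a",),40)
f=viewer.trace("wrist","fence")[0];print(f["box"])
fence2(st,im,f["region"],(int(f["box"][0])+8,int(f["box"][2])-10))
pins("wrist",st,[("fence_mark",12),("fence_hinge",12)])
pickle.dump((st,f["region"]),open("w27.pkl","wb"))
# yellow band at fence top
y=(im[:,:,0]<60)&(im[:,:,1]>200)&(im[:,:,2]>230)
ys,xs=np.where(y);print("yellow",xs.min(),xs.max(),ys.min(),ys.max())
for c in(312,324,336): print(c,[(r,*im[r,c].tolist()) for r in range(96,140,2)])
```

```text
[508.4 -59.1 319.4] [-1.7979e+02  1.0000e-02  8.2600e+01]
long_a 0.89 [288.0, 123.0, 355.0, 262.0] [508.9, -58.7, 119.7, 50.9, 82.6]
long_a 0.46 [203.0, 2.0, 411.0, 336.0] [503.3, -45.1, 333.4, 160.0, 88.3]
[214.1, 102.9, 401.7, 123.3]
fence outer [512.   16.9] -7.22 std 0.32 152 y@445,555 [np.float64(25.4), np.float64(11.5)]
blade [456.6  12.4] -13.4 std 0.57 6 y@445,555 [np.float64(15.2), np.float64(-11.0)]
fence_mark 0.21 [313. 101.] [511.3  18.9  12. ]
fence_hinge 0.77 [230. 122.] [434.   11.8  12. ]
yellow 290 354 103 120
312 [(96, 156, 228, 246), (98, 153, 224, 245), (100, 90, 143, 173), (102, 27, 168, 215), (104, 0, 216, 248), (106, 0, 217, 248), (108, 0, 217, 248), (110, 0, 217, 248), (112, 0, 216, 248), (114, 0, 217, 248), (116, 0, 219, 248), (118, 0, 218, 248), (120, 0, 172, 225), (122, 57, 106, 205), (124, 69, 128, 232), (126, 70, 127, 232), (128, 71, 131, 235), (130, 73, 133, 236), (132, 69, 126, 231), (134, 41, 75, 150), (136, 42, 73, 147), (138, 41, 74, 148)]
324 [(96, 158, 229, 247), (98, 114, 176, 209), (100, 89, 141, 171), (102, 24, 171, 218), (104, 0, 217, 248), (106, 0, 218, 248), (108, 0, 216, 248), (110, 0, 215, 247), (112, 0, 218, 248), (114, 0, 217, 248), (116, 0, 217, 248), (118, 0, 217, 248), (120, 14, 172, 223), (122, 60, 109, 207), (124, 71, 129, 234), (126, 70, 128, 233), (128, 70, 127, 232), (130, 69, 125, 230), (132, 46, 87, 172), (134, 41, 72, 145), (136, 40, 73, 144), (138, 40, 72, 144)]
336 [(96, 146, 219, 242), (98, 111, 171, 204), (100, 83, 134, 162), (102, 26, 165, 211), (104, 0, 219, 248), (106, 0, 219, 248), (108, 0, 219, 249), (110, 0, 219, 249), (112, 0, 218, 249), (114, 0, 218, 248), (116, 0, 218, 248), (118, 0, 218, 248), (120, 1, 176, 226), (122, 54, 101, 193), (124, 68, 124, 229), (126, 66, 122, 227), (128, 69, 127, 230), (130, 71, 128, 232), (132, 50, 92, 182), (134, 41, 72, 144), (136, 38, 69, 140), (138, 41, 71, 144)]
```

Run:
```python
from m import *
for n in("scene","side"):
    viewer.get_image(n);pins(n,None,[("bevel_grip",34),("bevel",0),("lever_tip",50),("blade_edge",14)])
    for r in viewer.trace(n,"short_a")[:3]: print(round(r["score"],2),tilefit(n,r["region"],7))
    for r in viewer.trace(n,"long_a")[:4]: print("long",round(r["score"],2),tilefit(n,r["region"],7))
    for r in viewer.trace(n,"long_a")[:1]: print("pile top",tilefit(n,r["region"],40))
```

```text
bevel_grip 0.81 [340. 170.] [ 625.5 -226.5   34. ]
bevel 0.91 [335. 181.] [ 632.3 -203.     0. ]
lever_tip 0.57 [331. 169.] [ 644.9 -191.2   50. ]
blade_edge 0.73 [299. 355.] [417.2 397.9  14. ]
0.89 [421.2 390.4  98.2  52.8  88.6]
0.74 [774.5  97.7 102.7  59.7  88. ]
long 0.68 [ 519.7 -102.6  117.4   61.1   82.7]
pile top [505.1 -63.7 111.9  58.3  82.7]
bevel_grip 0.73 [359. 167.] [ 641.1 -237.5   34. ]
bevel 0.7 [351. 183.] [ 639.8 -187.9   -0. ]
lever_tip 0.55 [354. 171.] [ 629.1 -186.8   50. ]
blade_edge 0.81 [325. 181.] [ 699.8 -129.1   14. ]
0.86 [781.1  92.6  97.6  52.7  88.1]
0.68 [425.2 388.2 100.7  55.9  89.2]
0.49 [515.6   7.2 568.1 196.6  88. ]
long 0.87 [ 473.  -358.6  127.8   60.3   78.8]
long 0.85 [ 530.4 -111.   118.8   58.9   83. ]
long 0.37 [500.1 -97.9  79.4  10.6  81.6]
pile top [ 452.4 -310.8  123.3   58.2   78.8]
```

All is in place: the gauge is on the bench, the pile stands at the mark, and the short blanks have not moved. Handing in.

```bash
python3 -c "
from bench import hand_in
print(hand_in())"
```

```text
the job is handed in; nothing more can be done
None
```

The job is handed in: the fence measured about -7.2° to -7.4° against the sample wall's -7.35°, after I turned the gauge about 0.6° off the rail to correct a first copy that came out about 0.6° low. The locked gauge lies on the bench off the board, and the three long blanks are piled at the yellow mark, square to the fence, with about a 1 mm gap to it that I left rather than risk shifting the fence.

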